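# Swap the cup for the pot behind the jars

### The job

The small dark cup on the metal tray is finished with; exchange it for the taller of the two small screw pots that stand in the back row of the wooden stand. Lift only the two jars in front of that pot over to the cork mat, stand the pot on the metal tray, put the cup on the pad where the pot stood, and then put both jars back upright, each centred on the very pad it came from. Leave the third jar and the flatter pot where they are.

Things in the scene. Friction and masses are not known exactly. Their poses are not given: they have to be found in the camera images.
- stand: low wooden stand, fixed, 136 (x) by 206 (y) by 12 mm, flat top, no rim. Origin: centre of its underside; x points to its back row, away from the robot, y left, z up. Flush cork pads mark the places: three for jars (62 mm across) at x = -30, y = -66, 0, +66 mm; behind the gaps between them two for pots (44 mm across) at x = +24, y = -33, +33 mm. Jars and pots start centred, in varying order
- white_jar: jar, the widest and lowest: white plastic jar with a white screw cap: 60 mm across, 90 mm tall (straight-sided up to 66 mm, cap 53 mm across), 0.16 kg. Origin: centre of its underside, z up
- amber_jar: jar, straight amber glass jar, the tallest, with a black screw cap: 52 mm across, 96 mm tall (straight-sided up to 72 mm, cap 47 mm across), 0.18 kg. Origin: centre of its underside, z up
- steel_can: jar, plain straight steel can, closed, the thinnest of the three jars: 44 mm across, 94 mm tall, 0.15 kg. Origin: centre of its underside, z up
- tall_pot: the wanted pot, the taller and narrower of the two small clear-and-white screw pots: 41 mm across, 22 mm tall, 0.02 kg, in the back row of the stand. Top 9 mm 41 across, below 38. Lid does not open. In front of it stand the middle jar and the end jar on its own side of the stand (y of the same sign): they hinder a gripper from above; the jar at the other end does not. Origin: centre of its underside, z up
- flat_pot: the other small screw pot, flatter and wider: 47 mm across, 16 mm tall, on the other pad of the back row; it stays. Origin: centre of its underside, z up
- cup: small dark green cup, open at the top, filled near to the rim with a hard pale cake: 28 mm across, 17 mm tall, 0.03 kg; it starts on the left part of the tray (the tray's +y), 25 to 38 mm from its middle. Origin: centre of its underside, z up
- tray: shallow open aluminium tray, fixed, 130 (x) by 150 (y) mm, floor about 3 mm thick, rim 12 mm high and 3 mm thick; the right part (its -y) is free at the start. Origin: centre of its underside, y to the left at yaw 0, z up
- mat: flat cork mat, fixed, 130 (x) by 150 (y) by 4 mm, empty at the start, the side area for two jars side by side. Origin: centre of its underside, y to the left at yaw 0, z up. Mat and tray change places from start to start. Between them and the stand hangs a fixed lamp head up to 200 mm above the worktop: carry things over it
There are look-alikes about, which are no part of the job. Leave any purple look-alike of the tall_pot alone.

How it is judged:
By the outcome, as a careful person would: the job done as asked, in the order asked, and still so for the second after the job is handed in, with the robot touching nothing.
It also fails if it takes over 147 s, if anything falls off the work surface, if the arm or the gripper's body presses on something with over 40 N, if the wrist force passes 120 N, or if a joint passes its speed limit or range.

### The arm

A 6-joint arm with a two-finger parallel gripper is mounted at the origin on a cart in front of the work surface, level with it; the furniture and walls round the work are solid. World frame = base frame: x ahead of the robot, y to its left, z up, the work surface at z = 0. Lengths are in m, angles in rad, forces in N, time in s.
With the tool pointing down it reaches from about 0.35 to 0.775 m from the base axis. Payload 7.3 kg.
Tool frame: the origin (TCP) lies at the very end of the fingers, on their centre line; the grasp point (between the pads) lies 19 mm behind it; z points along the fingers, x is the direction in which the jaws open and shut, and the axes are right-handed (so a half turn about z gives the same grasp; the last joint's range is limited). The gripper opens to 92 mm and grips with 3 to 60 N. Pads are 19 mm wide; open, the fingers measure 130 mm over their backs; the gripper's body (75 mm by 190 mm) begins 47 mm behind the grasp point.
Start: joints at [-1.31, 0.342, 1.524, -0, 1.275, -0.146], TCP at [0.208, -0.482, 0.203] pointing down, gripper open.
Joint ranges: [-2.53, 2.53], [-0.77, 2.02], [0.04, 2.7], [-1, 4.14], [0.28, 2.66], [-3.11, 3.11]. Speed limits (rad/s): [2.57, 2.57, 3.14, 3.14, 3.14, 3.14].

### API

Orientations are given as [roll, pitch, yaw] about the fixed x, y, z axes, in that order (R = Rz(yaw) Ry(pitch) Rx(roll)).
In Python, from cell import observe, read_camera, camera_params, hand_in gives the robot as it stands.
- The arm moves only by the tool apply_moves, never from a script. Its argument "increments" is a list of rows, each an object with "grip": the opening, from 0 (shut) to 1 (fully open); "linear": the shift along the world's x, y, z in mm, a list of three; "turn": the turn, a rotation vector about the world's x, y, z in units of 6 degrees (1.0 is 6 degrees), a list of three. A call has 1 to 10 rows; each row is the pose to reach, as a shift and turn from the pose commanded when the call began; what a row does not reach only later rows make up. A row lasts 1/10 s, in which the tool goes at most 50 mm and 8.59 degrees, less where a joint would pass 70% of its speed; a pose out of reach is approached as far as the arm can. A call with a gripper value outside its range is refused whole. The fingers move at their own pace and stop on an object; "grip_force" is the grip in N (left out, the last holds). Time passes only in rows, so rows that repeat a pose let the fingers close. It gives the time, the measured TCP pose, the force and the opening at its end, in the units of the state.
- observe(): the state, without advancing time (a new reading comes with each control period).
- read_camera(name): name is "scene" or "top"; returns the picture (400x640x3 uint8, red, green, blue); there is no depth.
- camera_params(name): a dict with "camera_matrix" (3x3 intrinsics, pixels), "world_to_cam" (4x4, takes a point from world to camera coordinates). Camera axes: x right, y up, looking along -z (the intrinsics and any distortion apply to the point x, -y, -z); pixel columns grow to the right and rows downward; lengths in m; the calibration is good to about 2 mm. A picture is of the moment at which its call begins. camera_params takes no time and is no camera call.
- hand_in(): hands the job in, once; it reports no verdict.
The state is a dict: "time": time; "qpos": joint angles; "qvel": joint speeds; "joint_efforts": joint torques, N m; "tool_pos": TCP position; "tool_rot": TCP orientation; "contact_force": force on the tool from outside, world axes, zero at the start; "torque": the same for the moment, N m; "opening": finger opening in m.
Only numpy, scipy, OpenCV 4.12 (cv2) and the standard library are available. Lean on these libraries where they do the work, as an engineer would, in place of code of your own. Each camera call takes 0.05 s, during which the arm holds its last target.

## Working session

There is one attempt and no reset: what is moved stays moved. The work goes in short steps, Python scripts to look and compute and a tool call to move; the robot and the scene stay as the last step left them, time stands still between calls to the robot, and variables do not carry over. Pictures are saved under pics/ and viewed, and the job is handed in when it is done.

Besides the shell and the picture viewer there is one more tool, called after "Emit:" as a command line: name --argument value ..., lists and objects as JSON in quotes. apply_moves: Moves the arm, as the interface text tells. Its arguments: {"type":"object","properties":{"increments":{"type":"array","items":{"type":"object","properties":{"grip":{"type":"number"},"linear":{"type":"array","items":{"type":"number"}},"turn":{"type":"array","items":{"type":"number"}}}}},"grip_force":{"type":"number"}},"required":["increments"]}

```bash
ls; mkdir -p pics
python3 - <<'E'
from cell import observe, read_camera, camera_params
import cv2, numpy as np
for n in ("scene","top"):
    im=read_camera(n); cv2.imwrite(f"pics/{n}0.png",im[:,:,::-1])
    p=camera_params(n); print(n,np.round(p["camera_matrix"],1).tolist(),np.round(p["world_to_cam"],4).tolist(),[k for k in p])
print(observe())
E
```

```text
pics
scene [[387.1, 0.0, 329.0], [0.0, 387.1, 198.4], [0.0, 0.0, 1.0]] [[-0.9643, -0.2645, 0.0085, 0.4712], [0.2271, -0.8107, 0.5397, -0.1242], [-0.1359, 0.5224, 0.8418, -1.243], [0.0, 0.0, 0.0, 1.0]] ['camera_matrix', 'world_to_cam']
top [[443.2, 0.0, 320.4], [0.0, 443.2, 204.3], [0.0, 0.0, 1.0]] [[-0.0011, -1.0, -0.0045, 0.0425], [0.9993, -0.0012, 0.0368, -0.4912], [-0.0368, -0.0044, 0.9993, -1.1251], [0.0, 0.0, 0.0, 1.0]] ['camera_matrix', 'world_to_cam']
{'time': 0.1, 'qpos': array([-1.31000056e+00,  3.42658390e-01,  1.52492140e+00, -1.60716656e-05,
        1.27539332e+00, -1.45991872e-01]), 'qvel': array([-7.79436791e-04, -1.60990802e-03, -3.12043542e-03,  8.91174992e-04,
        2.94464019e-05,  2.70198160e-04]), 'joint_efforts': array([ 1.39638294e-03, -4.32001805e+01, -2.44695801e+01,  7.18713831e-02,
        5.25778206e-02, -3.83973736e-05]), 'tool_pos': array([ 0.20763865, -0.48176408,  0.20201174]), 'tool_rot': array([-3.14140704e+00,  1.36801046e-03, -1.16400387e+00]), 'contact_force': array([-0.73803617,  0.19116836,  0.27776562]), 'torque': array([ 0.05727861, -0.03534312, -0.00546655]), 'opening': 0.09180256294406464}
```

View pics/scene0.png

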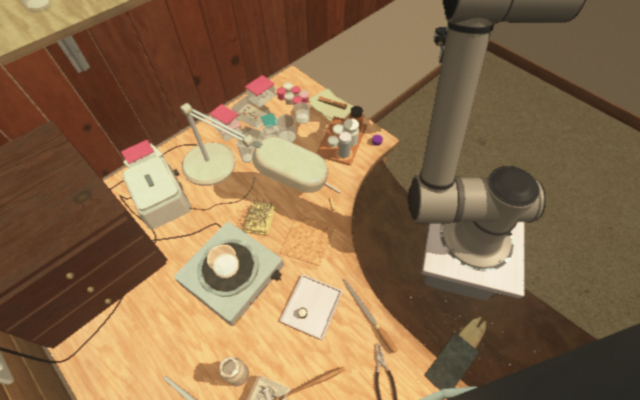

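View pics/top0.png

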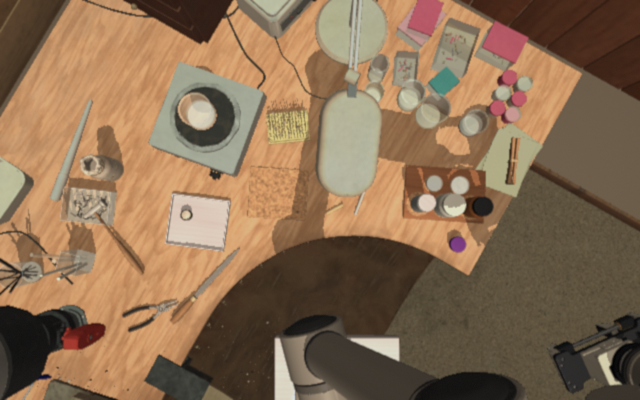

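```bash
cat > h.py <<'E'
import cv2, numpy as np
from cell import observe, read_camera, camera_params
def proj(n,P):
    p=camera_params(n);P=np.atleast_2d(P).astype(float)
    c=(p["world_to_cam"]@np.c_[P,np.ones(len(P))].T)[:3]; c=np.array([c[0],-c[1],-c[2]])
    q=p["camera_matrix"]@c; return (q[:2]/q[2]).T
def ray(n,uv,z):
    p=camera_params(n);T=np.array(p["world_to_cam"]);R=T[:3,:3];o=-R.T@T[:3,3]
    d=np.linalg.inv(p["camera_matrix"])@[uv[0],uv[1],1]; d=R.T@np.array([d[0],-d[1],-d[2]])
    return o+d*(z-o[2])/d[2]
def crop(src,x0,y0,w,h,s,out):
    im=cv2.imread(src) if isinstance(src,str) else src[:,:,::-1]
    c=cv2.resize(im[y0:y0+h,x0:x0+w],None,fx=s,fy=s,interpolation=cv2.INTER_CUBIC)
    for k in range(0,w,10): cv2.line(c,(k*s,0),(k*s,6 if (x0+k)%50 else 14),(0,255,0),1)
    for k in range(0,h,10): cv2.line(c,(0,k*s),(6 if (y0+k)%50 else 14,k*s),(0,255,0),1)
    cv2.imwrite(out,c)
E
python3 - <<'E'
from h import *
crop("pics/top0.png",390,150,110,80,7,"pics/t_stand.png")
crop("pics/top0.png",150,150,170,110,4,"pics/t_tray.png")
crop("pics/scene0.png",310,90,80,80,7,"pics/s_stand.png")
for uv in [(404,216),(483,221),(403,167),(486,170)]: print(uv,ray("top",uv,.012).round(3))
p=camera_params("top");T=np.array(p["world_to_cam"]);print(-T[:3,:3].T@T[:3,3])
p=camera_params("scene");T=np.array(p["world_to_cam"]);print(-T[:3,:3].T@T[:3,3])
E
```

```text
(404, 216) [ 0.461 -0.171  0.012]
(483, 221) [ 0.448 -0.372  0.012]
(403, 167) [ 0.586 -0.169  0.012]
(486, 170) [ 0.578 -0.381  0.012]
[0.44946933 0.03689689 1.14257968]
[0.3137386  0.6732912  1.10943156]
```

View pics/t_stand.png

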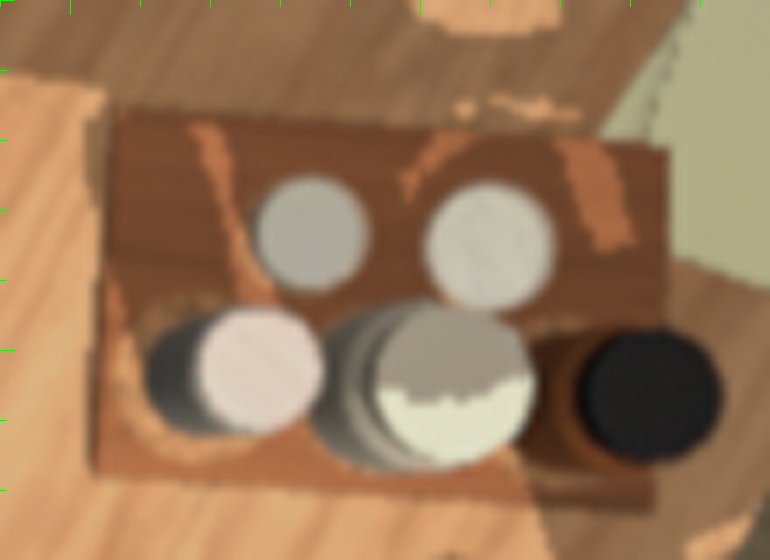

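View pics/t_tray.png

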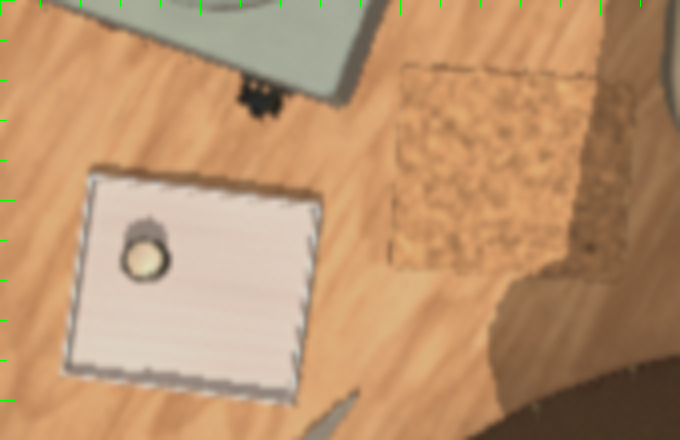

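View pics/s_stand.png

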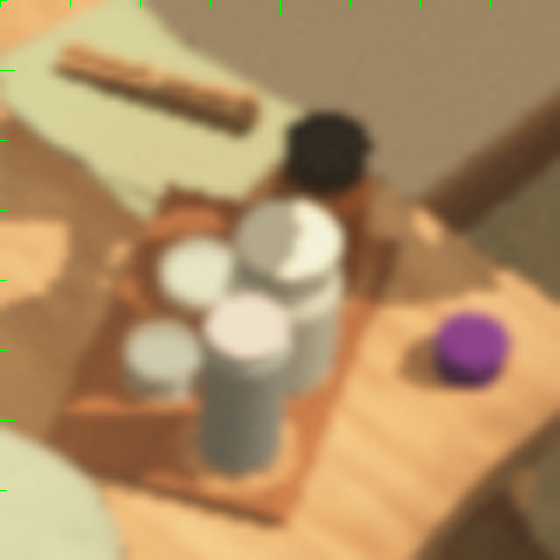

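Run:
```python
from h import *
from scipy.optimize import least_squares
c7=lambda x0,y0,u,v,s=7:((u+.5)/s-.5+x0,(v+.5)/s-.5+y0)
loc=np.array([[-30,66,106],[-30,0,102],[-30,-66,108],[24,33,34],[24,-33,28]])/1e3
top=np.array([c7(390,150,*a) for a in [(259,369),(456,384),(651,396),(312,234),(489,246)]])
sc=np.array([c7(310,90,*a) for a in [(248,326),(290,240),(328,150),(163,350),(198,270)]])
def W(p):
    c,s=np.cos(p[2]),np.sin(p[2]); return np.c_[p[0]+c*loc[:,0]-s*loc[:,1],p[1]+s*loc[:,0]+c*loc[:,1],loc[:,2]]
for use in ("t","s","ts"):
    f=lambda p:np.concatenate([(proj("top",W(p))-top).ravel()*("t" in use),(proj("scene",W(p))-sc).ravel()*("s" in use)])
    r=least_squares(f,[.51,-.27,0]);print(use,r.x.round(4),r.fun.round(1))
    print(W(r.x).round(4).tolist())
# tray, mat
for nm,z,pts in (("tray",.012,[(92,172),(322,200),(296,404),(65,372)]),("mat",.004,[(401,65),(634,82),(625,280),(390,265)])):
    q=np.array([ray("top",c7(150,150,*a,4),z) for a in pts]);print(nm,q.round(4).tolist(),q.mean(0).round(4),[np.linalg.norm(q[i]-q[i-1]).round(3) for i in range(4)])
    print("yaw",[np.degrees(np.arctan2(*(-(q[1]-q[0])[[0,1]]*[1,1]))).round(1),np.degrees(np.arctan2(*(-(q[2]-q[3])[[0,1]]))).round(1)])
print("cup",ray("top",c7(150,150,145,259,4),.020))
# lamp
for uv in [(350,92),(318,150),(381,150),(350,195)]: print("lamp",ray("top",uv,.2).round(3),ray("top",uv,.15).round(3))
print("purple",ray("top",(457,244),.022))
for n,b in (("top",(175,205,25,18)),): crop(f"pics/{n}0.png",*b,24,"pics/cup.png")
```

```text
t [ 0.5173 -0.2742 -0.067 ] [-0.2  0.1 -0.6 -0.1  0.6 -0.1 -0.1 -0.1  0.2  0.1 -0.   0.  -0.   0.
 -0.  -0.  -0.   0.   0.   0. ]
[[0.4918, -0.2063, 0.106], [0.4874, -0.2722, 0.102], [0.4829, -0.338, 0.108], [0.5434, -0.2429, 0.034], [0.539, -0.3087, 0.028]]
s [ 0.515  -0.2748 -0.0694] [ 0.   0.  -0.   0.   0.   0.   0.   0.   0.   0.  -0.1  0.5 -0.3  0.2
 -0.1 -0.8 -0.   0.1  0.7  0. ]
[[0.4897, -0.2069, 0.106], [0.4851, -0.2727, 0.102], [0.4805, -0.3385, 0.108], [0.5412, -0.2435, 0.034], [0.5367, -0.3094, 0.028]]
ts [ 0.5166 -0.2744 -0.0675] [-0.1  0.4 -0.5  0.2  0.7  0.2 -0.   0.2  0.3  0.4 -0.5  0.5 -0.8  0.2
 -0.6 -0.9 -0.5  0.1  0.2  0. ]
[[0.4911, -0.2065, 0.106], [0.4867, -0.2723, 0.102], [0.4822, -0.3382, 0.108], [0.5428, -0.243, 0.034], [0.5383, -0.3089, 0.028]]
tray [[0.5214, 0.42, 0.012], [0.5033, 0.2727, 0.012], [0.3734, 0.2884, 0.012], [0.3938, 0.4358, 0.012]] [0.448  0.3542 0.012 ] [np.float64(0.129), np.float64(0.148), np.float64(0.131), np.float64(0.149)]
yaw [np.float64(7.0), np.float64(7.9)]
mat [[0.5908, 0.2239, 0.004], [0.5796, 0.0735, 0.004], [0.452, 0.0793, 0.004], [0.4618, 0.2303, 0.004]] [0.5211 0.1518 0.004 ] [np.float64(0.129), np.float64(0.151), np.float64(0.128), np.float64(0.151)]
yaw [np.float64(4.3), np.float64(3.7)]
cup [0.46562903 0.3830657  0.02      ]
lamp [ 0.725 -0.023  0.2  ] [ 0.74  -0.026  0.15 ]
lamp [0.6   0.046 0.2  ] [0.608 0.047 0.15 ]
lamp [ 0.6   -0.088  0.2  ] [ 0.608 -0.095  0.15 ]
lamp [ 0.504 -0.022  0.2  ] [ 0.507 -0.025  0.15 ]
purple [ 0.39024701 -0.30197352  0.022     ]
```

View pics/cup.png

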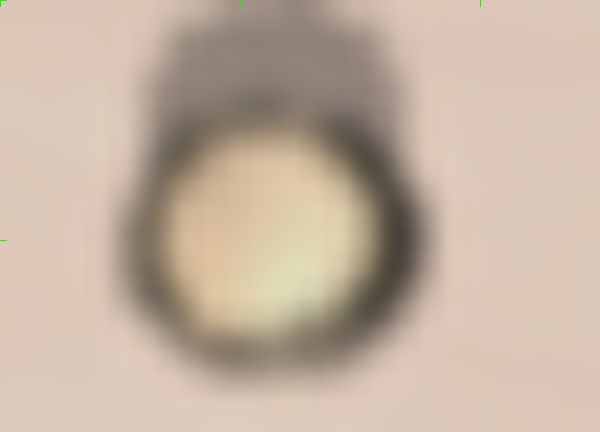

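Run:
```python
from h import *
print(proj("top",[[.208,-.482,.203],[.208,-.482,.27],[.208,-.482,.29]]))
crop("pics/top0.png",520,300,120,100,6,"pics/t_grip.png")
crop("pics/top0.png",360,40,190,120,4,"pics/t_back.png")
crop("pics/scene0.png",225,65,130,90,6,"pics/s_back.png")
c,s=np.cos(-.13),np.sin(-.13); d=np.array([.466,.383])-[.448,.3542]; print("cup in tray",c*d[0]+s*d[1],-s*d[0]+c*d[1])
```

```text
[[570.44726693 335.78756955]
 [589.74097185 344.7464743 ]
 [596.09580768 347.69730045]]
cup in tray 0.014114650779418989 0.0308903971061404
```

View pics/t_grip.png

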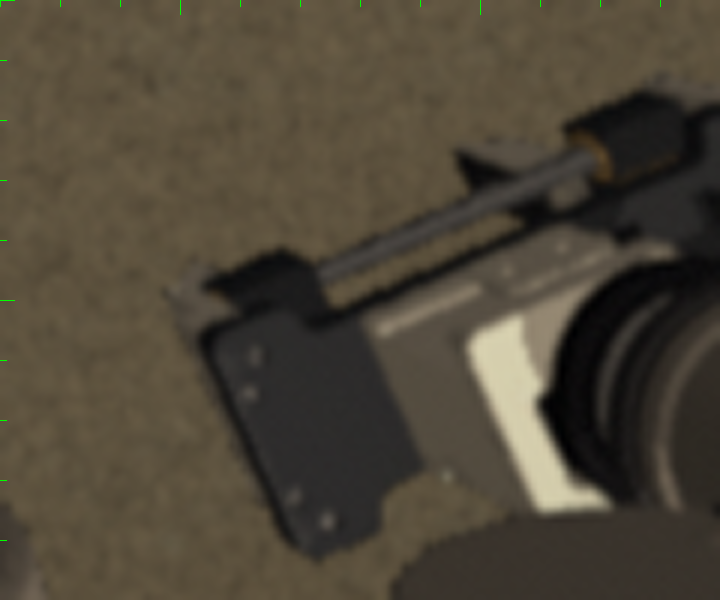

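View pics/t_back.png

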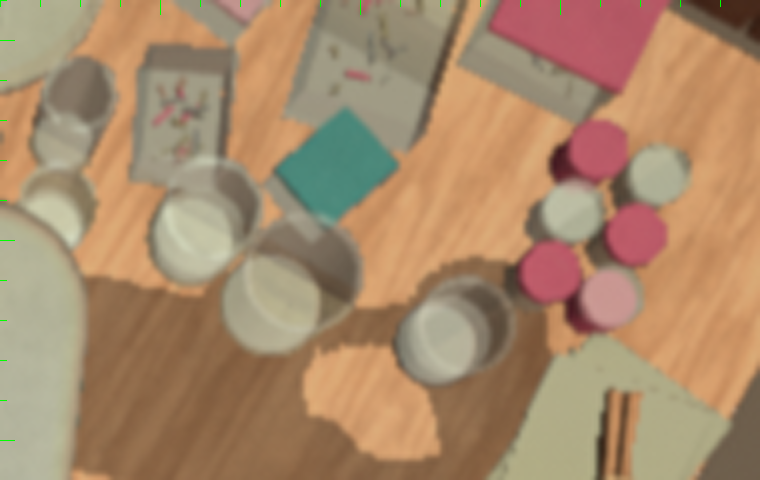

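View pics/s_back.png

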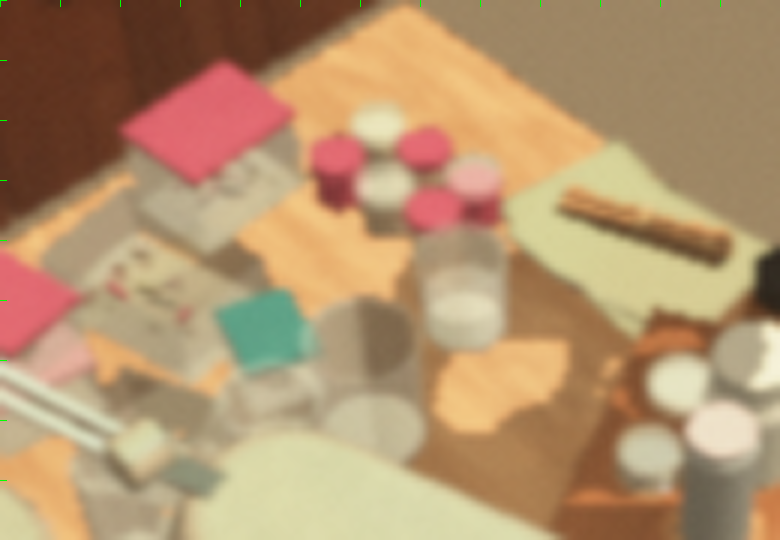

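Emit:
apply_moves --increments '[{"grip":1,"linear":[15,15,20],"turn":[0,0,1]},{"grip":1,"linear":[45,45,45],"turn":[0,0,2]},{"grip":1,"linear":[75,75,50],"turn":[0,0,3.2]},{"grip":1,"linear":[105,105,50],"turn":[0,0,4.4]},{"grip":1,"linear":[140,135,50],"turn":[0,0,5.6]},{"grip":1,"linear":[175,165,50],"turn":[0,0,6.8]},{"grip":1,"linear":[210,200,50],"turn":[0,0,8]},{"grip":1,"linear":[240,235,50],"turn":[0,0,9.2]},{"grip":1,"linear":[270,260,50],"turn":[0,0,10.2]},{"grip":1,"linear":[284,275.5,50],"turn":[0,0,10.48]}]' --grip_force 25

```text
time: 1.1
tool_pos: [0.4935, -0.2042, 0.2521]
tool_rot: [-3.141, 0.0, -0.061]
contact_force: [-0.2, -0.9, -0.3]
opening: 0.0917
```

Emit:
apply_moves --increments '[{"grip":1,"linear":[0,0,-20],"turn":[0,0,0]},{"grip":1,"linear":[0,0,-60],"turn":[0,0,0]},{"grip":1,"linear":[0,0,-90],"turn":[0,0,0]},{"grip":1,"linear":[0,0,-110],"turn":[0,0,0]},{"grip":1,"linear":[0,0,-120],"turn":[0,0,0]},{"grip":1,"linear":[0,0,-120],"turn":[0,0,0]}]'

```text
time: 1.7
tool_pos: [0.491, -0.2063, 0.1314]
tool_rot: [-3.14, 0.003, -0.067]
contact_force: [1.0, 0.5, 0.5]
opening: 0.0922
```

Run:
```python
from h import *
o=observe();print(o["tool_pos"].round(4),o["tool_rot"].round(4),o["contact_force"].round(2))
im=read_camera("top");crop(im,390,120,130,110,6,"pics/t1.png")
im=read_camera("scene");crop(im,290,60,110,110,6,"pics/s1.png")
```

```text
[ 0.491  -0.2063  0.1314] [-3.1402e+00  2.5000e-03 -6.6600e-02] [1.04 0.45 0.5 ]
```

View pics/t1.png

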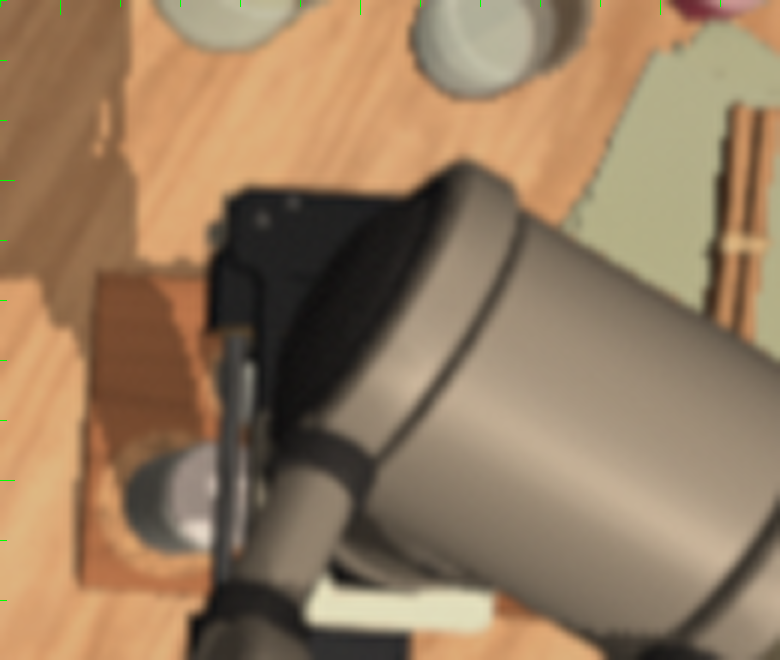

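View pics/s1.png

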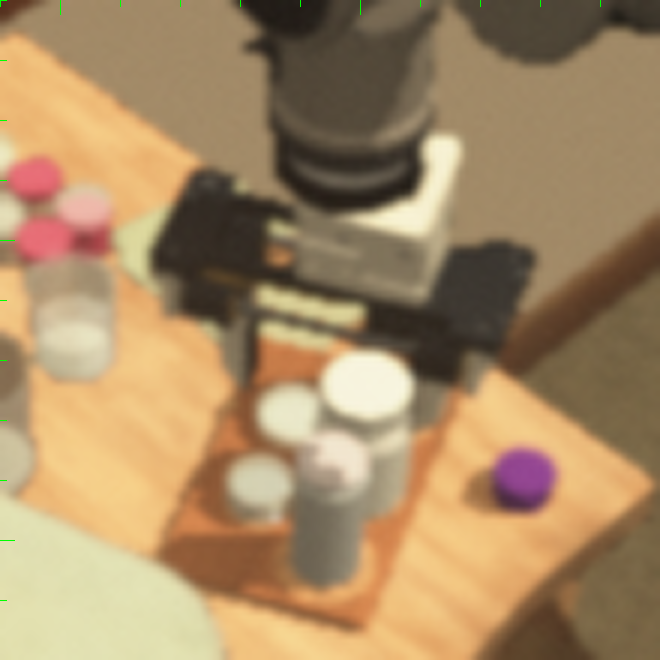

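Run:
```python
from h import *
for d in (-.055,0,.055):
    q=proj("scene",[[.491+d,-.2063-.067*d,.1314]])[0]; print(q,(q-[290,60])*6, proj("top",[[.491+d,-.2063-.067*d,.1314]])[0]*6-np.array([390,120])*6)
print((proj("scene",[[.491,-.206,.106],[.487,-.272,.102],[.4825,-.338,.108]])-[290,60])*6)
```

```text
[360.4599733  135.70417806] [422.75983978 454.22506835] [225.76381016 638.50847742]
[344.81087549 131.56975919] [328.86525296 429.41855513] [234.0261433  493.64628042]
[329.38523514 127.49437674] [236.31141087 404.96626044] [242.2556908  349.35890879]
[[326.83207341 460.22311578]
 [360.49669956 384.52870745]
 [394.28005944 300.90927996]]
```

Run:
```python
from h import *
im=read_camera("scene");crop(im,318,105,55,55,12,"pics/s2.png")
print(observe()["tool_pos"])
```

```text
[ 0.49249218 -0.2071383   0.13385728]
```

View pics/s2.png

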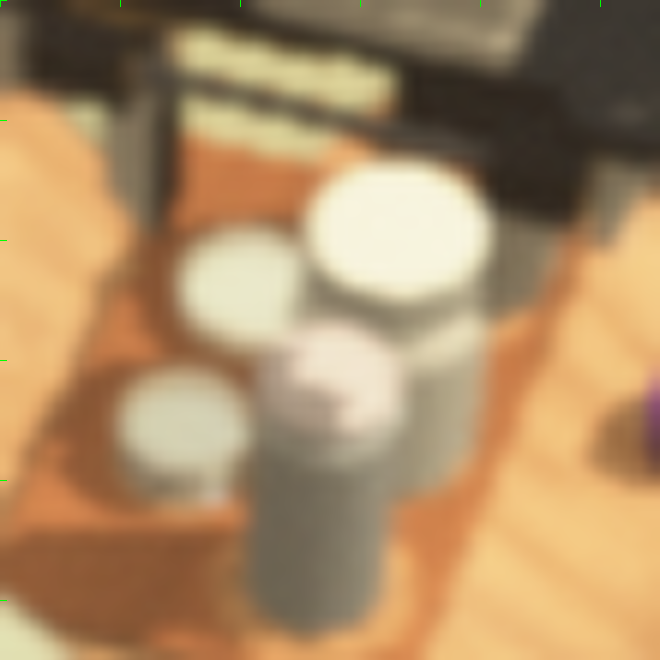

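Run:
```python
from h import *
im=read_camera("scene");im=im[:,:,::-1].copy()
o=observe();t=o["tool_pos"];print(t)
big=cv2.resize(im[95:160,310:375],None,fx=12,fy=12,interpolation=cv2.INTER_CUBIC)[:600]
for a in (-.046,-.065,.046,.065):
  for b in (-.0095,.0095):
    for z in (0,.06):
      q=(proj("scene",[t+[a,b-.067*a,z]])[0]-[310,95]+.5)*12
      cv2.circle(big,tuple(int(v) for v in q),4,(0,0,255) if z==0 else (255,0,0),1)
cv2.imwrite("pics/ov.png",big)
```

```text
[ 0.49247795 -0.20714618  0.13392385]
```

View pics/ov.png

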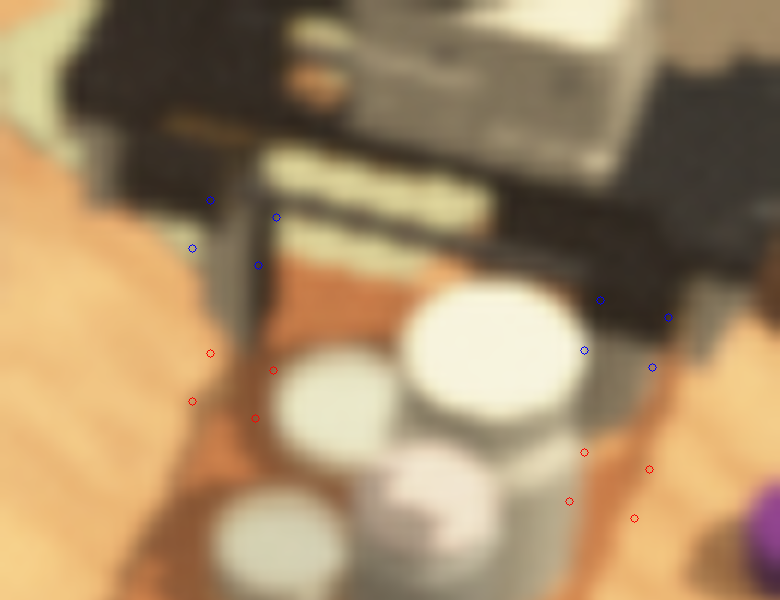

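Run:
```python
from h import *
im=read_camera("top");im=im[:,:,::-1].copy();t=observe()["tool_pos"]
x0,y0,s=410,145,9
big=cv2.resize(im[y0:y0+66,x0:x0+80],None,fx=s,fy=s,interpolation=cv2.INTER_CUBIC)[:600]
for a in (-.046,-.065,.046,.065):
  for b in (-.0095,.0095):
    for z in (0,.06):
      q=(proj("top",[t+[a,b-.067*a,z]])[0]-[x0,y0]+.5)*s
      cv2.circle(big,tuple(int(v) for v in q),4,(0,0,255) if z==0 else (255,0,0),1)
for a in (-.095,.095):
  for b in (-.0375,.0375):
      q=(proj("top",[t+[a,b-.067*a,.066]])[0]-[x0,y0]+.5)*s
      cv2.circle(big,tuple(int(v) for v in q),4,(0,255,0),2)
cv2.imwrite("pics/ov2.png",big)
```

```text
(no output)
```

View pics/ov2.png

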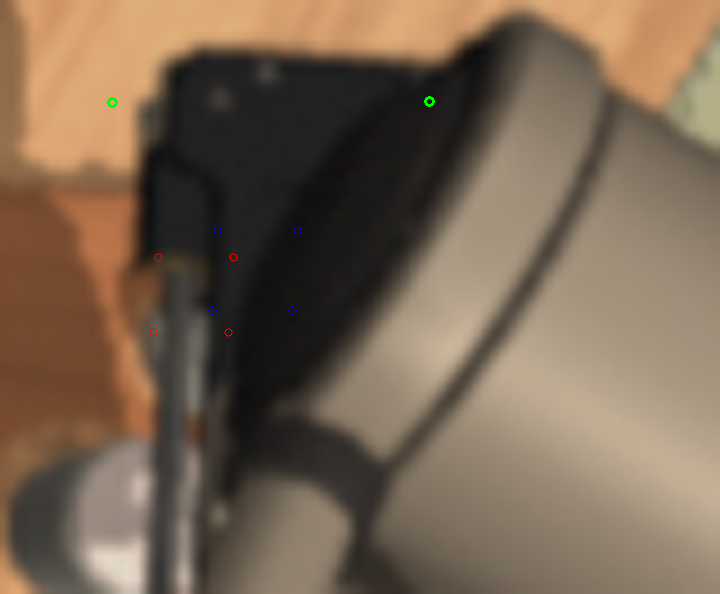

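Emit:
apply_moves --increments '[{"grip":1,"linear":[0,0,-20],"turn":[0,0,0]},{"grip":1,"linear":[0,0,-45],"turn":[0,0,0]},{"grip":1,"linear":[0,0,-65],"turn":[0,0,0]},{"grip":1,"linear":[0,0,-70],"turn":[0,0,0]},{"grip":1,"linear":[0,0,-70],"turn":[0,0,0]}]'

```text
time: 2.45
tool_pos: [0.4918, -0.2067, 0.0628]
tool_rot: [-3.141, 0.0, -0.067]
contact_force: [0.1, -0.8, 0.4]
opening: 0.0916
```

```bash
cat > ov.py <<'E'
from h import *
import sys
def ov(n,x0,y0,w,h,s,out,half=.046):
    im=read_camera(n)[:,:,::-1].copy();o=observe();t=o["tool_pos"];yw=o["tool_rot"][2];print(t.round(4),o["tool_rot"].round(4),o["opening"].round(4))
    big=cv2.resize(im[y0:y0+h,x0:x0+w],None,fx=s,fy=s,interpolation=cv2.INTER_CUBIC)
    c,sn=np.cos(yw),np.sin(yw)
    for a in (-half-.019,-half,half,half+.019):
      for b in (-.0095,.0095):
        for z in (0,.06):
          q=(proj(n,[t+[c*a-sn*b,sn*a+c*b,z]])[0]-[x0,y0]+.5)*s
          cv2.circle(big,tuple(int(v) for v in q),4,(0,0,255) if z==0 else (255,0,0),1)
    cv2.imwrite(out,big)
E
python3 -c "
from ov import *
ov('scene',310,95,65,50,12,'pics/ov3.png')"
```

```text
Traceback (most recent call last):
  File "ov.py", line 4, in ov
    im=read_camera(n)[:,:,::-1].copy();o=observe();t=o["tool_pos"];yw=o["tool_rot"][2];print(t.round(4),o["tool_rot"].round(4),o["opening"].round(4))
                                                                                                                               ^^^^^^^^^^^^^^^^^^
AttributeError: 'float' object has no attribute 'round'
```

```bash
sed -i 's/o\["opening"\].round(4)/o["opening"]/' ov.py
python3 -c "
from ov import *
ov('scene',310,105,65,50,12,'pics/ov3.png')"
```

```text
[ 0.4926 -0.2071  0.0639] [ 3.1406e+00 -2.0000e-03 -6.6500e-02] 0.09159941743603323
```

View pics/ov3.png

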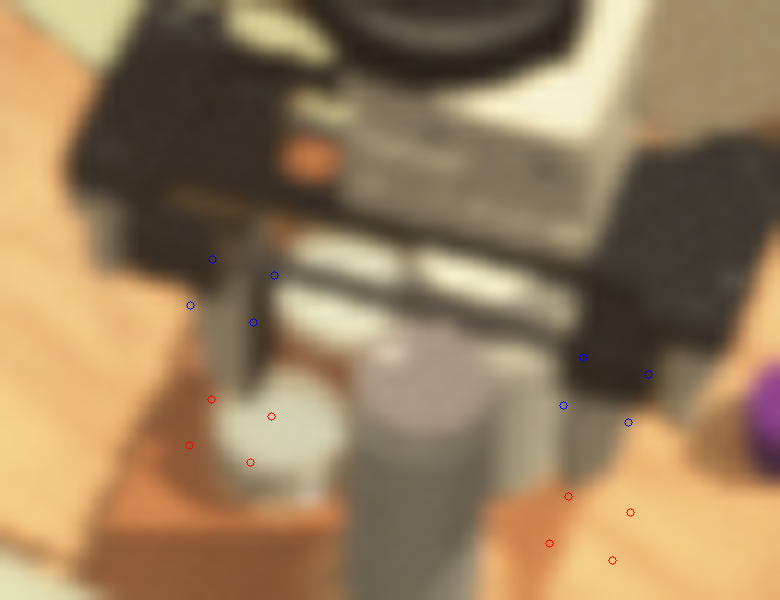

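Run:
```python
from h import *
im=cv2.imread("pics/top0.png");t=np.array([.2076,-.4818,.202]);yw=-1.164
x0,y0,s=540,305,8
big=cv2.resize(im[y0:y0+70,x0:x0+100],None,fx=s,fy=s,interpolation=cv2.INTER_CUBIC)
c,sn=np.cos(yw),np.sin(yw)
for a in (-.065,-.046,.046,.065):
  for b in (-.0095,.0095):
    for z in (0,.06):
      q=(proj("top",[t+[c*a-sn*b,sn*a+c*b,z]])[0]-[x0,y0]+.5)*s
      cv2.circle(big,tuple(int(v) for v in q),4,(0,0,255) if z==0 else (255,0,0),1)
cv2.imwrite("pics/ov4.png",big)
```

```text
(no output)
```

View pics/ov4.png

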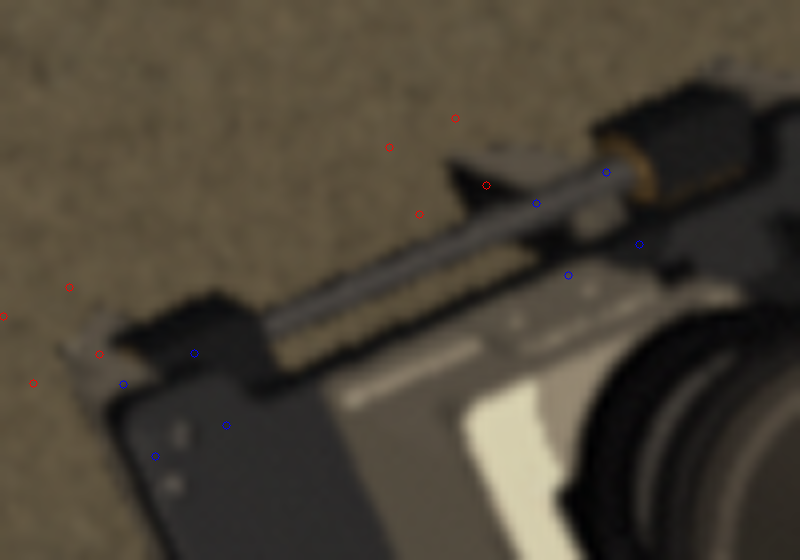

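Emit:
apply_moves --increments '[{"grip":1,"linear":[-0.5,0.5,-10],"turn":[0,0,0]},{"grip":1,"linear":[-0.5,0.5,-13],"turn":[0,0,0]},{"grip":0.45,"linear":[-0.5,0.5,-13],"turn":[0,0,0]},{"grip":0.45,"linear":[-0.5,0.5,-13],"turn":[0,0,0]},{"grip":0.3,"linear":[-0.5,0.5,-13],"turn":[0,0,0]},{"grip":0.3,"linear":[-0.5,0.5,-13],"turn":[0,0,0]},{"grip":0.3,"linear":[-0.5,0.5,-13],"turn":[0,0,0]}]' --grip_force 25

```text
time: 3.25
tool_pos: [0.4914, -0.2062, 0.0498]
tool_rot: [3.141, -0.0, -0.067]
contact_force: [0.6, -0.5, -0.3]
opening: 0.0562
```

```bash
python3 -c "
from ov import *
ov('scene',310,105,65,50,12,'pics/ov5.png',.022)"
```

```text
[ 0.4913 -0.2062  0.0497] [ 3.1415e+00 -3.0000e-04 -6.6500e-02] 0.0524856553079393
```

View pics/ov5.png

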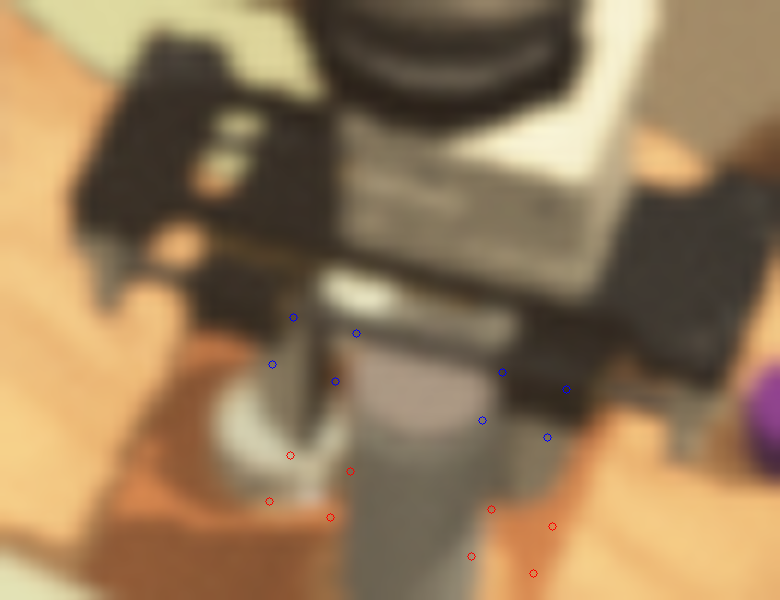

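Emit:
apply_moves --increments '[{"grip":0.3,"linear":[0,0,0],"turn":[0,0,0]},{"grip":0.3,"linear":[0,0,0],"turn":[0,0,0]},{"grip":0.3,"linear":[0,0,0],"turn":[0,0,0]},{"grip":0.3,"linear":[0,0,0],"turn":[0,0,0]},{"grip":0.3,"linear":[0,0,0],"turn":[0,0,0]}]'

```text
time: 3.8
tool_pos: [0.4912, -0.2062, 0.0497]
tool_rot: [3.142, -0.0, -0.067]
contact_force: [-0.9, 1.0, 1.2]
opening: 0.0432
```

```bash
python3 -c "
from ov import *
ov('scene',310,105,65,50,12,'pics/ov6.png',.022);o=observe();print(o['contact_force'],o['torque'])"
```

```text
[ 0.4912 -0.2062  0.0497] [-3.1416 -0.     -0.0666] 0.0434542849661282
[-0.51816887  1.22874086  1.24896111] [-0.02217373 -0.01620477 -0.01744598]
```

View pics/ov6.png

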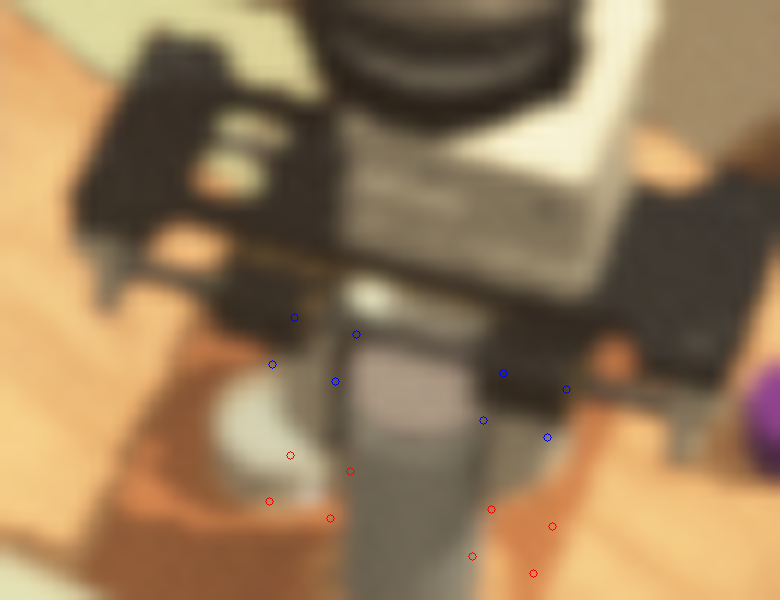

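Emit:
apply_moves --increments '[{"grip":0.3,"linear":[0,0,8],"turn":[0,0,0]},{"grip":0.3,"linear":[0,0,25],"turn":[0,0,0]},{"grip":0.3,"linear":[0,0,55],"turn":[0,0,0]},{"grip":0.3,"linear":[0,0,95],"turn":[0,0,0]},{"grip":0.3,"linear":[0,0,135],"turn":[0,0,0]},{"grip":0.3,"linear":[0,0,175],"turn":[0,0,0]},{"grip":0.3,"linear":[0,5,205],"turn":[0,0,0]},{"grip":0.3,"linear":[0,20,220],"turn":[0,0,0]},{"grip":0.3,"linear":[0,45,220],"turn":[0,0,0]}]'

```text
time: 4.75
tool_pos: [0.4921, -0.162, 0.2727]
tool_rot: [3.139, -0.005, -0.068]
contact_force: [-0.5, 0.5, -1.1]
opening: 0.0433
```

Emit:
apply_moves --increments '[{"grip":0.3,"linear":[0,35,0],"turn":[0,0,0]},{"grip":0.3,"linear":[5,75,0],"turn":[0,0,0]},{"grip":0.3,"linear":[10,115,0],"turn":[0,0,0]},{"grip":0.3,"linear":[15,155,0],"turn":[0,0,0]},{"grip":0.3,"linear":[20,195,0],"turn":[0,0,0]},{"grip":0.3,"linear":[24,230,0],"turn":[0,0,0]},{"grip":0.3,"linear":[27,260,0],"turn":[0,0,0]},{"grip":0.3,"linear":[28,280,0],"turn":[0,0,0]},{"grip":0.3,"linear":[28,285,0],"turn":[0,0,0]},{"grip":0.3,"linear":[28,285,0],"turn":[0,0,0]}]'

```text
time: 5.75
tool_pos: [0.519, 0.1242, 0.2697]
tool_rot: [3.141, 0.0, -0.065]
contact_force: [0.4, 0.2, -0.9]
opening: 0.0432
```

Emit:
apply_moves --increments '[{"grip":0.3,"linear":[0,0,-20],"turn":[0,0,0]},{"grip":0.3,"linear":[0,0,-60],"turn":[0,0,0]},{"grip":0.3,"linear":[0,0,-100],"turn":[0,0,0]},{"grip":0.3,"linear":[0,0,-140],"turn":[0,0,0]},{"grip":0.3,"linear":[0,0,-175],"turn":[0,0,0]},{"grip":0.3,"linear":[0,0,-200],"turn":[0,0,0]},{"grip":0.3,"linear":[0,0,-212],"turn":[0,0,0]},{"grip":0.3,"linear":[0,0,-218],"turn":[0,0,0]},{"grip":0.3,"linear":[0,0,-220],"turn":[0,0,0]},{"grip":0.3,"linear":[0,0,-220],"turn":[0,0,0]}]'

```text
time: 6.75
tool_pos: [0.5201, 0.1237, 0.0506]
tool_rot: [-3.141, -0.002, -0.067]
contact_force: [-0.4, -0.2, -1.2]
opening: 0.043
```

```bash
python3 -c "
from ov import *
ov('scene',270,180,100,80,8,'pics/m1.png',.022);o=observe();print(o['contact_force'],o['torque'])"
```

```text
[0.5201 0.1238 0.0508] [-3.1413e+00 -2.2000e-03 -6.6600e-02] 0.04349001741934156
[-0.5122866   0.01989547 -0.6318167 ] [ 0.05593793 -0.07387564 -0.01232023]
```

View pics/m1.png

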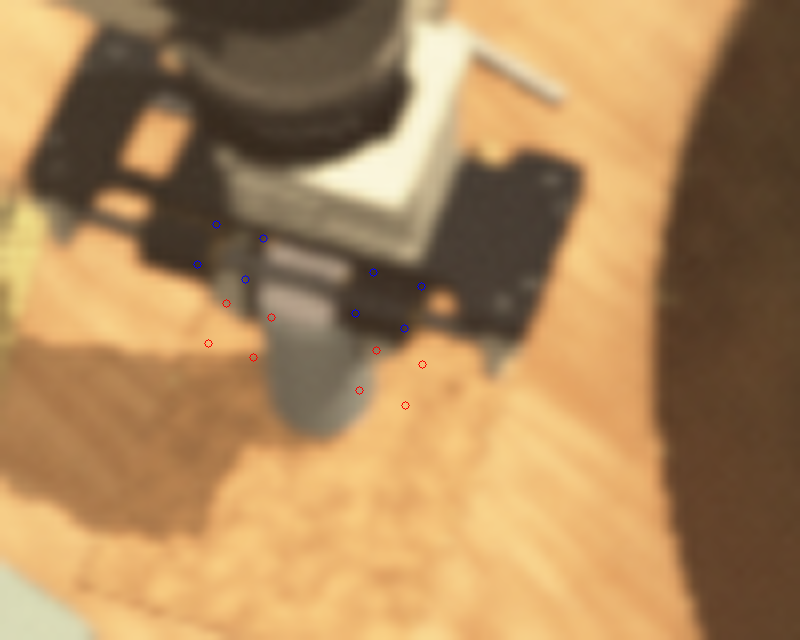

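Emit:
apply_moves --increments '[{"grip":0.3,"linear":[-0.5,0,-3],"turn":[0,0,0]},{"grip":0.3,"linear":[-0.5,0,-6],"turn":[0,0,0]},{"grip":0.3,"linear":[-0.5,0,-8],"turn":[0,0,0]},{"grip":0.3,"linear":[-0.5,0,-8.5],"turn":[0,0,0]},{"grip":0.3,"linear":[-0.5,0,-8.5],"turn":[0,0,0]}]'

```text
time: 7.3
tool_pos: [0.5188, 0.1239, 0.0416]
tool_rot: [-3.142, -0.0, -0.066]
contact_force: [-2.3, -0.9, 4.5]
opening: 0.0431
```

Emit:
apply_moves --increments '[{"grip":0.55,"linear":[0,0,0],"turn":[0,0,0]},{"grip":0.7,"linear":[0,0,0],"turn":[0,0,0]},{"grip":0.85,"linear":[0,0,0],"turn":[0,0,0]},{"grip":1,"linear":[0,0,0],"turn":[0,0,0]},{"grip":1,"linear":[0,0,20],"turn":[0,0,0]},{"grip":1,"linear":[0,0,60],"turn":[0,0,0]},{"grip":1,"linear":[0,0,105],"turn":[0,0,0]},{"grip":1,"linear":[0,0,150],"turn":[0,0,0]},{"grip":1,"linear":[0,0,190],"turn":[0,0,0]},{"grip":1,"linear":[0,-10,210],"turn":[0,0,0]}]'

```text
time: 8.3
tool_pos: [0.5199, 0.1146, 0.2551]
tool_rot: [-3.14, -0.006, -0.065]
contact_force: [0.9, -0.3, 0.2]
opening: 0.0918
```

```bash
python3 -c "
from h import *
print(observe()['tool_pos'])
crop(read_camera('scene'),240,150,150,115,5,'pics/m2.png')"
```

```text
[0.51986848 0.11460316 0.25514961]
```

View pics/m2.png

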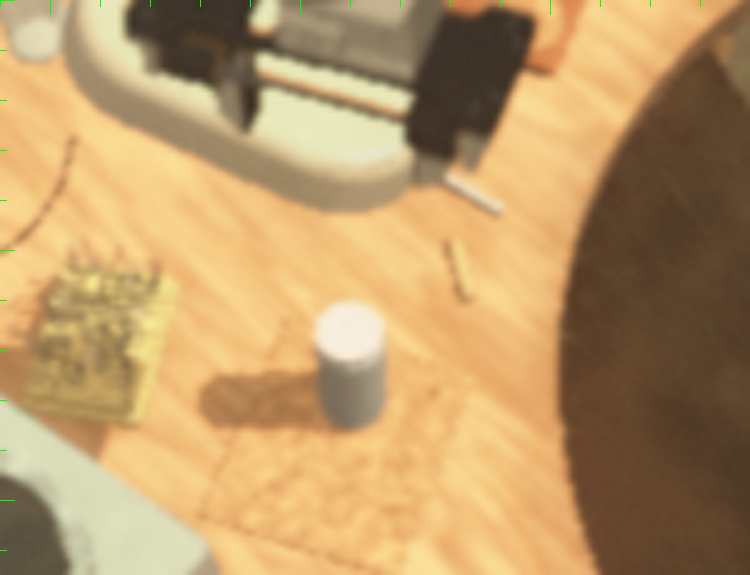

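Emit:
apply_moves --increments '[{"grip":1,"linear":[-3,-35,5],"turn":[0,0,0]},{"grip":1,"linear":[-6,-80,5],"turn":[0,0,0]},{"grip":1,"linear":[-10,-125,5],"turn":[0,0,0]},{"grip":1,"linear":[-14,-170,5],"turn":[0,0,0]},{"grip":1,"linear":[-18,-215,5],"turn":[0,0,0]},{"grip":1,"linear":[-22,-260,5],"turn":[0,0,0]},{"grip":1,"linear":[-26,-305,0],"turn":[0,0,0]},{"grip":1,"linear":[-29,-345,0],"turn":[0,0,0]},{"grip":1,"linear":[-32,-375,0],"turn":[0,0,0]},{"grip":1,"linear":[-32,-386,0],"turn":[0,0,0]}]'

```text
time: 9.35
tool_pos: [0.4859, -0.2748, 0.2499]
tool_rot: [-3.141, 0.001, -0.07]
contact_force: [0.8, 1.6, 0.7]
opening: 0.0917
```

Emit:
apply_moves --increments '[{"grip":1,"linear":[0,0,0],"turn":[0,0,0]},{"grip":1,"linear":[0,0,-30],"turn":[0,0,0]},{"grip":1,"linear":[0,0,-70],"turn":[0,0,0]},{"grip":1,"linear":[0,0,-110],"turn":[0,0,0]},{"grip":1,"linear":[0,0,-130],"turn":[0,0,0]},{"grip":1,"linear":[0,0,-130],"turn":[0,0,0]}]'

```text
time: 9.95
tool_pos: [0.4854, -0.269, 0.1182]
tool_rot: [-3.137, 0.005, -0.065]
contact_force: [-0.0, -0.1, -0.9]
opening: 0.0916
```

Emit:
apply_moves --increments '[{"grip":1,"linear":[0,0,-10],"turn":[0,0,0]},{"grip":1,"linear":[0,0,-35],"turn":[0,0,0]},{"grip":1,"linear":[0,0,-60],"turn":[0,0,0]},{"grip":1,"linear":[0,0,-75],"turn":[0,0,0]},{"grip":1,"linear":[0,0,-80],"turn":[0,0,0]},{"grip":1,"linear":[0,0,-80],"turn":[0,0,0]},{"grip":1,"linear":[0,0,-80],"turn":[0,0,0]}]'

```text
time: 10.65
tool_pos: [0.4877, -0.2726, 0.0425]
tool_rot: [3.14, -0.002, -0.066]
contact_force: [0.1, 0.3, 0.4]
opening: 0.0919
```

```bash
python3 -c "
from ov import *
ov('scene',310,95,70,60,11,'pics/w1.png');o=observe();print(o['contact_force'],o['torque'])"
```

```text
[ 0.4876 -0.2726  0.0425] [ 3.1402e+00 -2.3000e-03 -6.6400e-02] 0.09169864454064769
[-0.58676427  0.55756593  0.0043342 ] [-0.01546398 -0.11269851 -0.0100778 ]
```

View pics/w1.png

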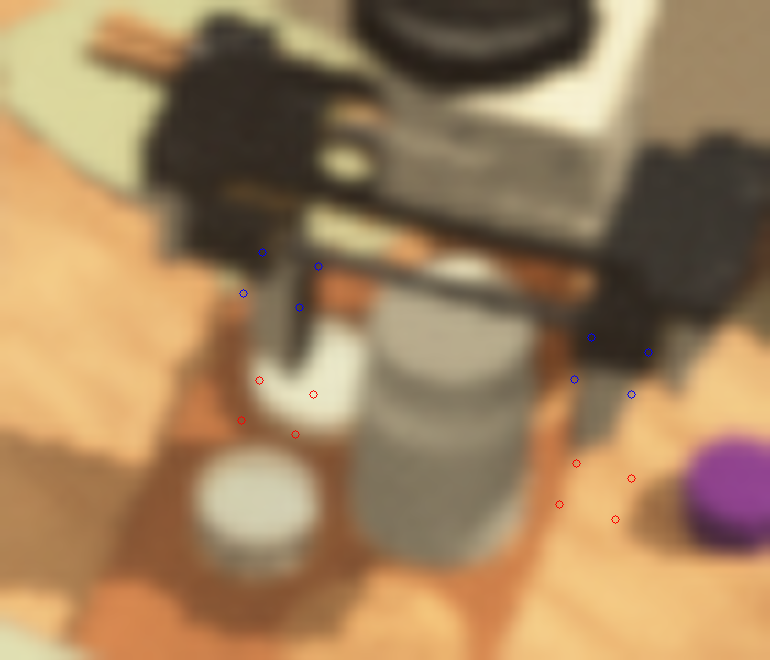

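Emit:
apply_moves --increments '[{"grip":0.5,"linear":[0,0,0],"turn":[0,0,0]},{"grip":0.5,"linear":[0,0,0],"turn":[0,0,0]},{"grip":0.5,"linear":[0,0,0],"turn":[0,0,0]},{"grip":0.5,"linear":[0,0,0],"turn":[0,0,0]},{"grip":0.5,"linear":[0,0,0],"turn":[0,0,0]},{"grip":0.5,"linear":[0,0,0],"turn":[0,0,0]},{"grip":0.5,"linear":[0,0,0],"turn":[0,0,0]}]' --grip_force 30

```text
time: 11.4
tool_pos: [0.4867, -0.2722, 0.0412]
tool_rot: [-3.142, 0.0, -0.067]
contact_force: [-1.0, 0.4, 1.4]
opening: 0.0584
```

Emit:
apply_moves --increments '[{"grip":0.5,"linear":[0,0,8],"turn":[0,0,0]},{"grip":0.5,"linear":[0,0,25],"turn":[0,0,0]},{"grip":0.5,"linear":[0,0,55],"turn":[0,0,0]},{"grip":0.5,"linear":[0,0,95],"turn":[0,0,0]},{"grip":0.5,"linear":[0,0,135],"turn":[0,0,0]},{"grip":0.5,"linear":[0,0,175],"turn":[0,0,0]},{"grip":0.5,"linear":[0,5,210],"turn":[0,0,0]},{"grip":0.5,"linear":[0,20,228],"turn":[0,0,0]},{"grip":0.5,"linear":[0,50,228],"turn":[0,0,0]},{"grip":0.5,"linear":[0,92,228],"turn":[0,0,0]}]'

```text
time: 12.4
tool_pos: [0.4867, -0.1804, 0.2698]
tool_rot: [3.141, -0.001, -0.069]
contact_force: [0.6, 0.7, -2.9]
opening: 0.0579
```

Emit:
apply_moves --increments '[{"grip":0.5,"linear":[3,45,0],"turn":[0,0,0]},{"grip":0.5,"linear":[7,90,0],"turn":[0,0,0]},{"grip":0.5,"linear":[11,135,0],"turn":[0,0,0]},{"grip":0.5,"linear":[15,180,0],"turn":[0,0,0]},{"grip":0.5,"linear":[20,225,0],"turn":[0,0,0]},{"grip":0.5,"linear":[25,270,0],"turn":[0,0,0]},{"grip":0.5,"linear":[30,310,0],"turn":[0,0,0]},{"grip":0.5,"linear":[34,345,0],"turn":[0,0,0]},{"grip":0.5,"linear":[37,365,0],"turn":[0,0,0]},{"grip":0.5,"linear":[37,370,0],"turn":[0,0,0]}]'

```text
time: 13.4
tool_pos: [0.5234, 0.1921, 0.2689]
tool_rot: [-3.141, 0.001, -0.064]
contact_force: [0.8, 0.1, -2.1]
opening: 0.0579
```

Emit:
apply_moves --increments '[{"grip":0.5,"linear":[0,0,0],"turn":[0,0,0]},{"grip":0.5,"linear":[0,0,-20],"turn":[0,0,0]},{"grip":0.5,"linear":[0,0,-60],"turn":[0,0,0]},{"grip":0.5,"linear":[0,0,-100],"turn":[0,0,0]},{"grip":0.5,"linear":[0,0,-140],"turn":[0,0,0]},{"grip":0.5,"linear":[0,0,-180],"turn":[0,0,0]},{"grip":0.5,"linear":[0,0,-205],"turn":[0,0,0]},{"grip":0.5,"linear":[0,0,-220],"turn":[0,0,0]},{"grip":0.5,"linear":[0,0,-225],"turn":[0,0,0]},{"grip":0.5,"linear":[0,0,-225],"turn":[0,0,0]}]'

```text
time: 14.4
tool_pos: [0.5237, 0.1888, 0.044]
tool_rot: [3.141, 0.001, -0.068]
contact_force: [-0.4, -0.5, -1.2]
opening: 0.0581
```

Emit:
apply_moves --increments '[{"grip":0.5,"linear":[0,0,-4],"turn":[0,0,0]},{"grip":0.5,"linear":[0,0,-8],"turn":[0,0,0]},{"grip":0.5,"linear":[0,0,-10],"turn":[0,0,0]},{"grip":0.5,"linear":[0,0,-11],"turn":[0,0,0]},{"grip":0.5,"linear":[0,0,-11],"turn":[0,0,0]}]'

```text
time: 14.9
tool_pos: [0.5238, 0.1899, 0.0333]
tool_rot: [-3.142, -0.0, -0.066]
contact_force: [-0.2, -1.0, -1.0]
opening: 0.0579
```

Emit:
apply_moves --increments '[{"grip":0.5,"linear":[0,0,-1],"turn":[0,0,0]},{"grip":0.5,"linear":[0,0,-1],"turn":[0,0,0]}]'

```text
time: 15.1
tool_pos: [0.5239, 0.1899, 0.0332]
tool_rot: [-3.141, -0.001, -0.066]
contact_force: [-2.6, 0.0, 4.7]
opening: 0.0582
```

Emit:
apply_moves --increments '[{"grip":0.75,"linear":[0,0,0],"turn":[0,0,0]},{"grip":0.9,"linear":[0,0,0],"turn":[0,0,0]},{"grip":1,"linear":[0,0,0],"turn":[0,0,0]},{"grip":1,"linear":[0,0,0],"turn":[0,0,0]},{"grip":1,"linear":[0,0,20],"turn":[0,0,0]},{"grip":1,"linear":[0,0,60],"turn":[0,0,0]},{"grip":1,"linear":[0,0,105],"turn":[0,0,0]},{"grip":1,"linear":[0,0,150],"turn":[0,0,0]},{"grip":1,"linear":[0,0,190],"turn":[0,0,0]},{"grip":1,"linear":[0,-10,220],"turn":[0,0,0]}]'

```text
time: 16.1
tool_pos: [0.5242, 0.1806, 0.2551]
tool_rot: [-3.14, -0.003, -0.065]
contact_force: [0.2, 0.4, -0.9]
opening: 0.092
```

```bash
python3 -c "
from h import *
o=observe();print(o['tool_pos'])
im=read_camera('scene');crop(im,240,150,150,115,5,'pics/m3.png')
cv2.imwrite('pics/scene3.png',im[:,:,::-1]);crop(im,310,90,80,80,7,'pics/m3s.png')
q=lambda u,v:((u+.5)/7-.5+310,(v+.5)/7-.5+90)
"
```

```text
[0.52415569 0.18060908 0.25512767]
```

View pics/m3.png

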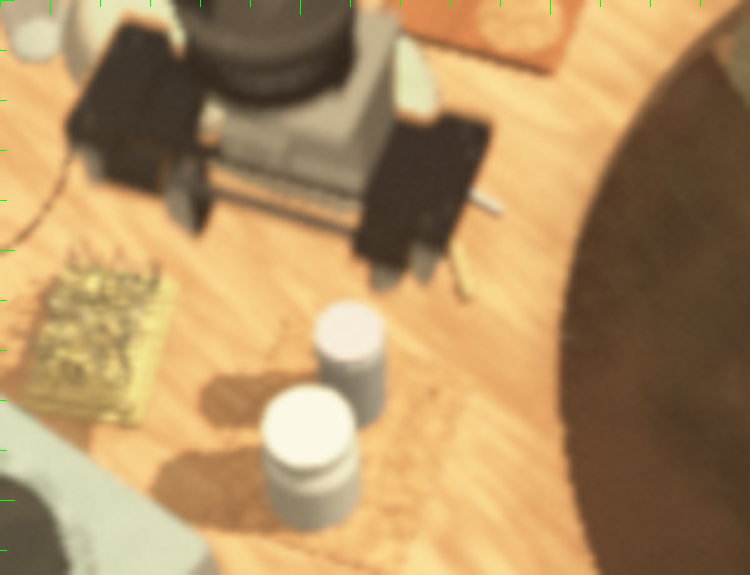

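View pics/m3s.png

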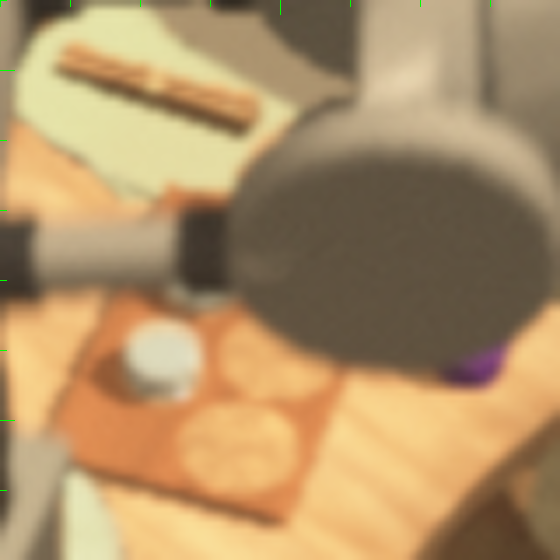

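```bash
python3 -c "
from h import *
c=lambda u,v:((u+.5)/7-.5+310,(v+.5)/7-.5+90)
print(ray('scene',c(239,447),.012), ray('scene',c(163,350),.034))
"
```

```text
[ 0.49063339 -0.20948762  0.012     ] [ 0.54122722 -0.2440862   0.034     ]
```

Emit:
apply_moves --increments '[{"grip":1,"linear":[2,-35,5],"turn":[0,0,0]},{"grip":1,"linear":[4,-80,5],"turn":[0,0,0]},{"grip":1,"linear":[6,-125,5],"turn":[0,0,0]},{"grip":0.9,"linear":[8,-170,5],"turn":[0,0,0]},{"grip":0.8,"linear":[10,-215,5],"turn":[0,0,0]},{"grip":0.8,"linear":[12,-260,5],"turn":[0,0,0]},{"grip":0.8,"linear":[14,-305,0],"turn":[0,0,0]},{"grip":0.8,"linear":[16,-350,0],"turn":[0,0,0]},{"grip":0.8,"linear":[18,-390,0],"turn":[0,0,0]},{"grip":0.8,"linear":[19,-415,0],"turn":[0,0,0]}]'

```text
time: 17.15
tool_pos: [0.5423, -0.2382, 0.2514]
tool_rot: [3.141, 0.001, -0.069]
contact_force: [0.7, 0.5, 0.2]
opening: 0.0733
```

Emit:
apply_moves --increments '[{"grip":0.8,"linear":[0,-8,0],"turn":[0,0,0]},{"grip":0.8,"linear":[0,-8,-20],"turn":[0,0,0]},{"grip":0.8,"linear":[0,-8,-60],"turn":[0,0,0]},{"grip":0.8,"linear":[0,-8,-100],"turn":[0,0,0]},{"grip":0.8,"linear":[0,-8,-140],"turn":[0,0,0]},{"grip":0.8,"linear":[0,-8,-170],"turn":[0,0,0]},{"grip":0.8,"linear":[0,-8,-190],"turn":[0,0,0]},{"grip":0.8,"linear":[0,-8,-200],"turn":[0,0,0]},{"grip":0.8,"linear":[0,-8,-200],"turn":[0,0,0]}]'

```text
time: 18.05
tool_pos: [0.5422, -0.2421, 0.051]
tool_rot: [-3.14, 0.002, -0.066]
contact_force: [0.1, 0.7, 0.2]
opening: 0.0731
```

```bash
python3 -c "
from ov import *
ov('scene',310,95,70,60,11,'pics/p1.png',.0368);o=observe();print(o['contact_force'],o['torque'])"
```

```text
[ 0.5429 -0.2427  0.0523] [-3.1414  0.     -0.066 ] 0.07346054552755432
[ 0.11961012 -0.03921677  0.99497276] [-0.03015149 -0.12399952 -0.05411796]
```

View pics/p1.png

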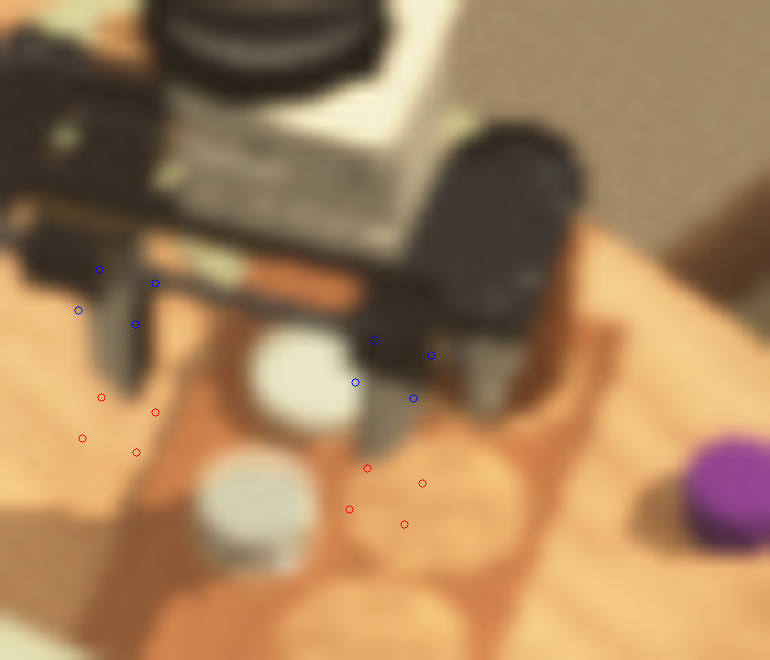

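Emit:
apply_moves --increments '[{"grip":0.8,"linear":[0,0,-10],"turn":[0,0,0]},{"grip":0.8,"linear":[0,0,-22],"turn":[0,0,0]},{"grip":0.8,"linear":[0,0,-32],"turn":[0,0,0]},{"grip":0.8,"linear":[0,0,-36],"turn":[0,0,0]},{"grip":0.8,"linear":[0,0,-37],"turn":[0,0,0]},{"grip":0.8,"linear":[0,0,-37],"turn":[0,0,0]},{"grip":0.35,"linear":[0,0,-37],"turn":[0,0,0]},{"grip":0.35,"linear":[0,0,-37],"turn":[0,0,0]},{"grip":0.35,"linear":[0,0,-37],"turn":[0,0,0]},{"grip":0.35,"linear":[0,0,-37],"turn":[0,0,0]}]' --grip_force 8

```text
time: 19.1
tool_pos: [0.5428, -0.2432, 0.0153]
tool_rot: [3.141, -0.0, -0.067]
contact_force: [0.0, -0.3, -0.5]
opening: 0.0457
```

Emit:
apply_moves --increments '[{"grip":0.35,"linear":[0,0,0],"turn":[0,0,0]},{"grip":0.35,"linear":[0,0,0],"turn":[0,0,0]},{"grip":0.35,"linear":[0,0,0],"turn":[0,0,0]},{"grip":0.35,"linear":[0,0,0],"turn":[0,0,0]}]'

```text
time: 19.5
tool_pos: [0.5427, -0.2432, 0.0151]
tool_rot: [3.142, -0.0, -0.067]
contact_force: [-0.3, -0.0, 0.5]
opening: 0.0321
```

```bash
python3 -c "
from ov import *
ov('scene',310,95,70,60,11,'pics/p2.png',.02);o=observe();print(o['contact_force'],o['torque'])"
```

```text
[ 0.5428 -0.2432  0.0151] [ 3.1416e+00 -1.0000e-04 -6.6500e-02] 0.03219333929597298
[ 0.01736125 -0.64106402  0.24934219] [-0.03555723 -0.13087583 -0.01358626]
```

View pics/p2.png

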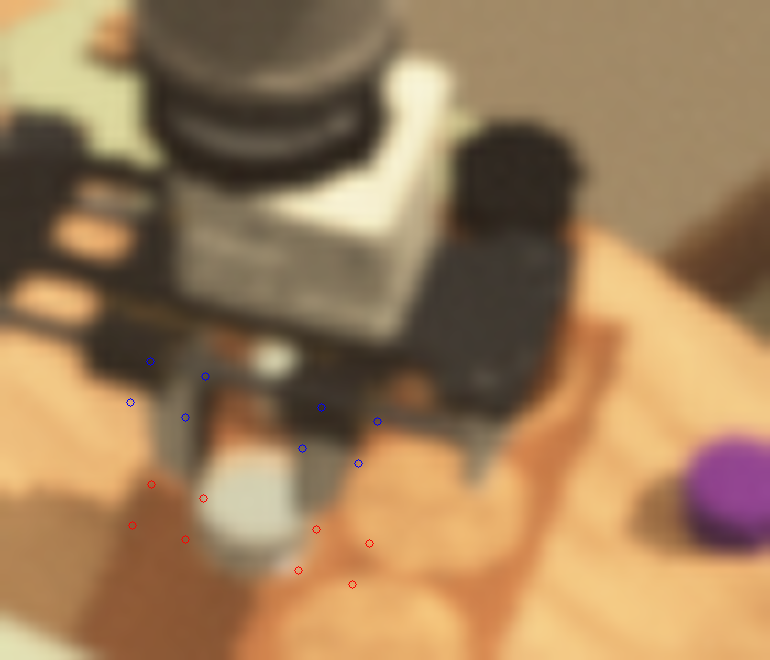

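Emit:
apply_moves --increments '[{"grip":0.75,"linear":[0,0,0],"turn":[0,0,0]},{"grip":0.75,"linear":[0,0,0],"turn":[0,0,0]},{"grip":0.75,"linear":[0,0,0],"turn":[0,0,0]},{"grip":0.75,"linear":[0,0,0],"turn":[0,0,0]},{"grip":0.75,"linear":[0,0,-1],"turn":[0,0,0]},{"grip":0.75,"linear":[0,0,-2],"turn":[0,0,0]},{"grip":0.75,"linear":[0,0,-3],"turn":[0,0,0]},{"grip":0.75,"linear":[0,0,-4],"turn":[0,0,0]},{"grip":0.75,"linear":[0,0,-4],"turn":[0,0,0]}]'

```text
time: 20.45
tool_pos: [0.5426, -0.2431, 0.0109]
tool_rot: [-3.141, 0.0, -0.067]
contact_force: [-0.1, 1.2, -0.3]
opening: 0.0689
```

Emit:
apply_moves --increments '[{"grip":0.75,"linear":[0,0,-2],"turn":[0,0,0]},{"grip":0.75,"linear":[0,0,-4],"turn":[0,0,0]},{"grip":0.75,"linear":[0,0,-5],"turn":[0,0,0]},{"grip":0.75,"linear":[0,0,-5],"turn":[0,0,0]}]'

```text
time: 20.85
tool_pos: [0.5426, -0.2431, 0.0059]
tool_rot: [-3.141, 0.0, -0.067]
contact_force: [-0.2, 0.7, -0.1]
opening: 0.0689
```

```bash
python3 -c "
from ov import *
ov('scene',310,95,70,60,11,'pics/p3.png',.035);o=observe();print(o['contact_force'],o['torque'])
ov('top',400,150,90,66,8,'pics/p3t.png',.035)"
```

```text
[ 0.5427 -0.2431  0.006 ] [-3.1415e+00  1.0000e-04 -6.6500e-02] 0.06895374180964967
[0.0865781  0.27278713 0.38209129] [ 0.00668996 -0.11231284 -0.01223587]
[ 0.5428 -0.2432  0.0061] [-3.1416 -0.     -0.0666] 0.06871835845403827
```

View pics/p3.png

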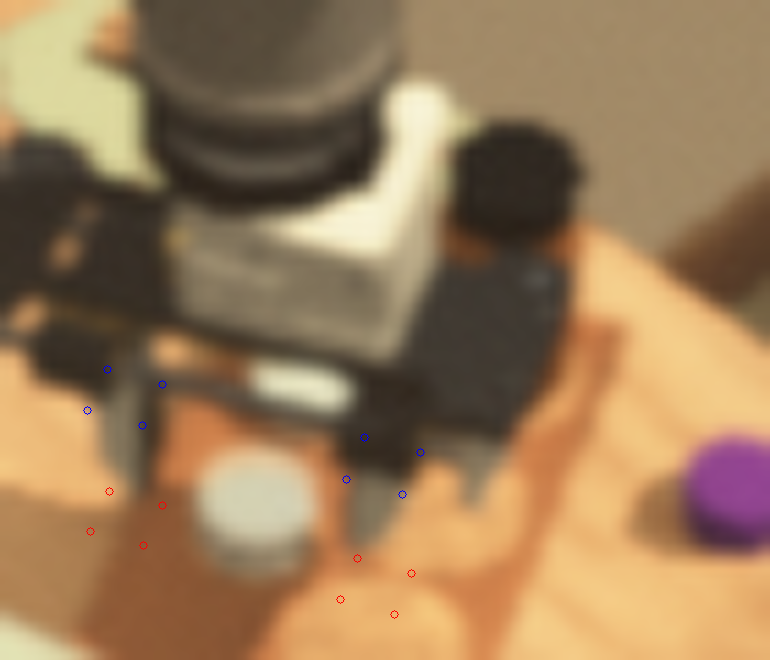

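View pics/p3t.png

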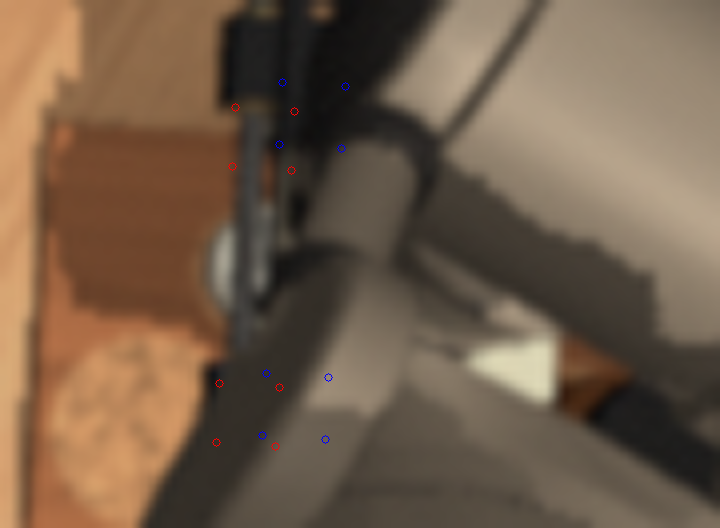

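Emit:
apply_moves --increments '[{"grip":0.75,"linear":[0,0,-2],"turn":[0,0,0]},{"grip":0.75,"linear":[0,0,-4],"turn":[0,0,0]},{"grip":0.75,"linear":[0,0,-6],"turn":[0,0,0]},{"grip":0.75,"linear":[0,0,-6],"turn":[0,0,0]}]'

```text
time: 21.35
tool_pos: [0.5425, -0.243, -0.0003]
tool_rot: [-3.141, 0.001, -0.067]
contact_force: [0.4, -0.1, -0.0]
opening: 0.0688
```

Emit:
apply_moves --increments '[{"grip":0.75,"linear":[0,0,-1],"turn":[0,0,0]},{"grip":0.75,"linear":[0,0,-2],"turn":[0,0,0]},{"grip":0.75,"linear":[0,0,-2],"turn":[0,0,0]}]'

```text
time: 21.65
tool_pos: [0.5427, -0.2431, -0.002]
tool_rot: [-3.142, 0.0, -0.066]
contact_force: [-0.1, 0.4, 0.3]
opening: 0.0688
```

Emit:
apply_moves --increments '[{"grip":0.38,"linear":[0,0,0],"turn":[0,0,0]},{"grip":0.38,"linear":[0,0,0],"turn":[0,0,0]},{"grip":0.38,"linear":[0,0,0],"turn":[0,0,0]},{"grip":0.38,"linear":[0,0,0],"turn":[0,0,0]},{"grip":0.38,"linear":[0,0,0],"turn":[0,0,0]},{"grip":0.38,"linear":[0,0,0],"turn":[0,0,0]},{"grip":0.38,"linear":[0,0,0],"turn":[0,0,0]}]' --grip_force 8

```text
time: 22.35
tool_pos: [0.5428, -0.2432, -0.0018]
tool_rot: [3.142, -0.0, -0.067]
contact_force: [-0.7, 0.1, -0.9]
opening: 0.0406
```

```bash
python3 -c "
from ov import *
ov('scene',310,95,70,60,11,'pics/p4.png',.0205);o=observe();print(o['contact_force'],o['torque'])"
```

```text
[ 0.5428 -0.2432 -0.0018] [ 3.1416e+00 -1.0000e-04 -6.6500e-02] 0.04043095693784267
[-0.13236559 -0.17425098  0.2813561 ] [-0.00129796 -0.09477762 -0.00438333]
```

View pics/p4.png

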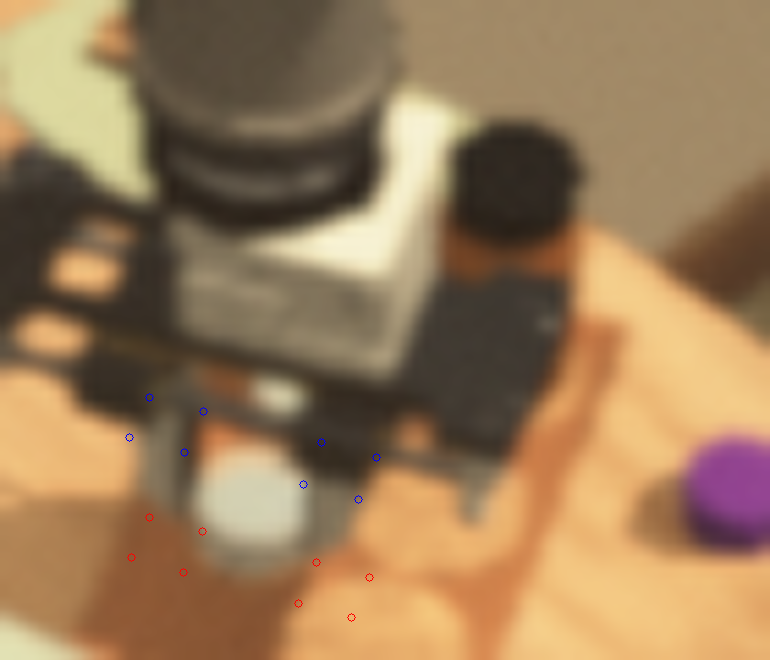

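Run:
```python
from h import *
crop("pics/top0.png",140,100,140,110,5,"pics/bx_t.png")
crop("pics/scene3.png",170,210,170,130,4,"pics/bx_s.png")
```

```text
(no output)
```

View pics/bx_t.png

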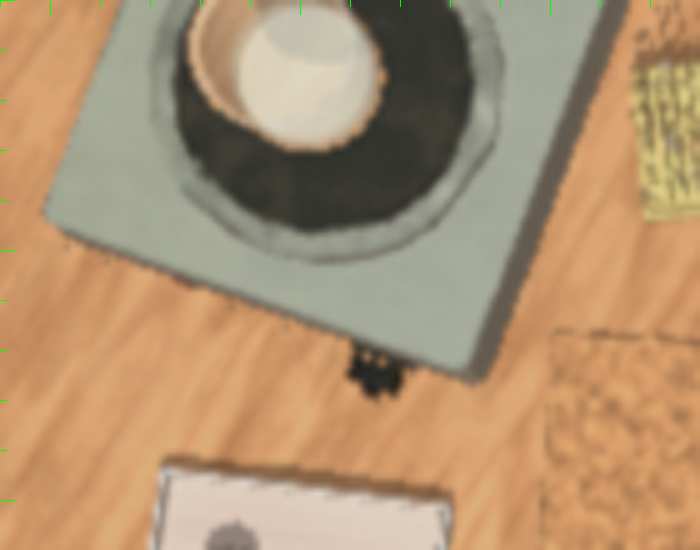

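View pics/bx_s.png

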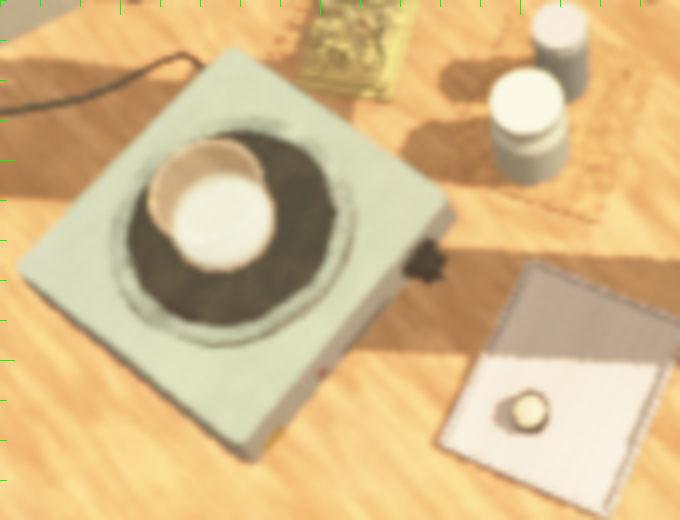

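Emit:
apply_moves --increments '[{"grip":0.38,"linear":[0,0,5],"turn":[0,0,0]},{"grip":0.38,"linear":[0,0,15],"turn":[0,0,0]},{"grip":0.38,"linear":[0,0,35],"turn":[0,0,0]},{"grip":0.38,"linear":[0,0,65],"turn":[0,0,0]},{"grip":0.38,"linear":[0,0,100],"turn":[0,0,0]},{"grip":0.38,"linear":[0,0,140],"turn":[0,0,0]},{"grip":0.38,"linear":[0,0,180],"turn":[0,0,0]},{"grip":0.38,"linear":[0,0,220],"turn":[0,0,0]},{"grip":0.38,"linear":[0,0,245],"turn":[0,0,0]},{"grip":0.38,"linear":[0,0,245],"turn":[0,0,0]}]' --grip_force 12

```text
time: 23.4
tool_pos: [0.5443, -0.2441, 0.2487]
tool_rot: [3.137, -0.008, -0.066]
contact_force: [0.1, -0.2, -0.6]
opening: 0.0407
```

```bash
python3 -c "
from ov import *
ov('scene',310,55,70,60,11,'pics/p5.png',.0205);o=observe();print(o['contact_force'],o['torque'])"
```

```text
[ 0.5434 -0.2435  0.2457] [ 3.1394 -0.0043 -0.0665] 0.04021572550905573
[-0.04421816  0.02021261 -0.18821316] [-0.03165991 -0.10390758  0.01446951]
```

View pics/p5.png

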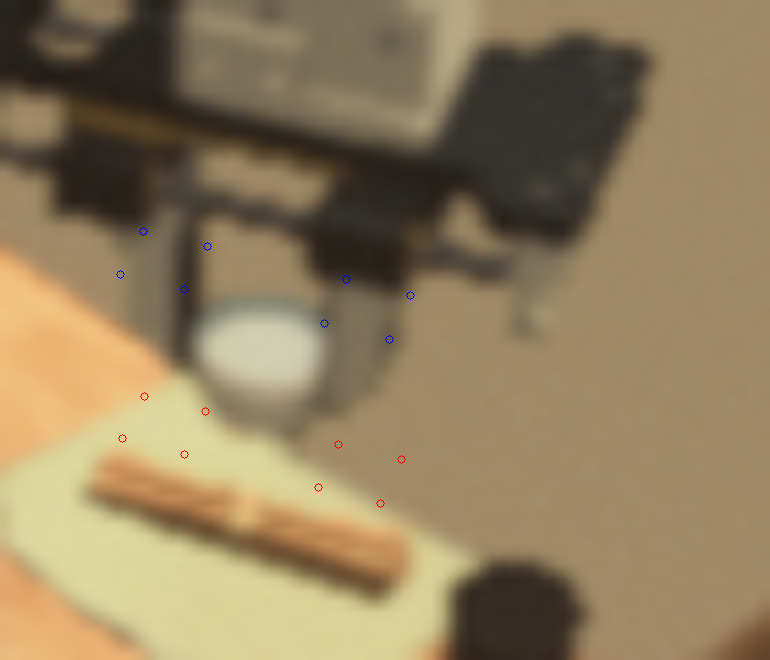

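Emit:
apply_moves --increments '[{"grip":0.38,"linear":[-4,20,0],"turn":[0,0,0]},{"grip":0.38,"linear":[-10,55,0],"turn":[0,0,0.3]},{"grip":0.38,"linear":[-17,98,0],"turn":[0,0,0.8]},{"grip":0.38,"linear":[-25,142,0],"turn":[0,0,1.4]},{"grip":0.38,"linear":[-33,186,0],"turn":[0,0,2]},{"grip":0.38,"linear":[-41,230,0],"turn":[0,0,2.6]},{"grip":0.38,"linear":[-49,274,0],"turn":[0,0,3.2]},{"grip":0.38,"linear":[-57,318,0],"turn":[0,0,3.8]},{"grip":0.38,"linear":[-65,362,0],"turn":[0,0,4.4]},{"grip":0.38,"linear":[-72,404,0],"turn":[0,0,4.8]}]'

```text
time: 24.45
tool_pos: [0.4691, 0.1625, 0.2419]
tool_rot: [-3.141, 0.002, 0.439]
contact_force: [0.8, -0.3, 0.4]
opening: 0.0409
```

Emit:
apply_moves --increments '[{"grip":0.38,"linear":[-7,42,0],"turn":[0,0,0.33]},{"grip":0.38,"linear":[-14,82,0],"turn":[0,0,0.33]},{"grip":0.38,"linear":[-20,118,0],"turn":[0,0,0.33]},{"grip":0.38,"linear":[-25,146,0],"turn":[0,0,0.33]},{"grip":0.38,"linear":[-27,160,0],"turn":[0,0,0.33]},{"grip":0.38,"linear":[-27,162,-10],"turn":[0,0,0.33]},{"grip":0.38,"linear":[-27,162,-45],"turn":[0,0,0.33]},{"grip":0.38,"linear":[-27,162,-85],"turn":[0,0,0.33]},{"grip":0.38,"linear":[-27,162,-125],"turn":[0,0,0.33]},{"grip":0.38,"linear":[-27,162,-150],"turn":[0,0,0.33]}]'

```text
time: 25.45
tool_pos: [0.4422, 0.3201, 0.0893]
tool_rot: [3.141, 0.005, 0.469]
contact_force: [-0.4, -0.3, 0.6]
opening: 0.0405
```

```bash
python3 -c "
from ov import *
ov('scene',250,230,110,90,7,'pics/p6.png',.0205);o=observe();print(o['contact_force'],o['torque'])"
```

```text
[0.4406 0.3191 0.0862] [3.1408 0.0109 0.4691] 0.040211357403114
[-1.46919921 -0.90065206 -3.20185333] [-0.04991936 -0.05348933  0.04532111]
```

View pics/p6.png

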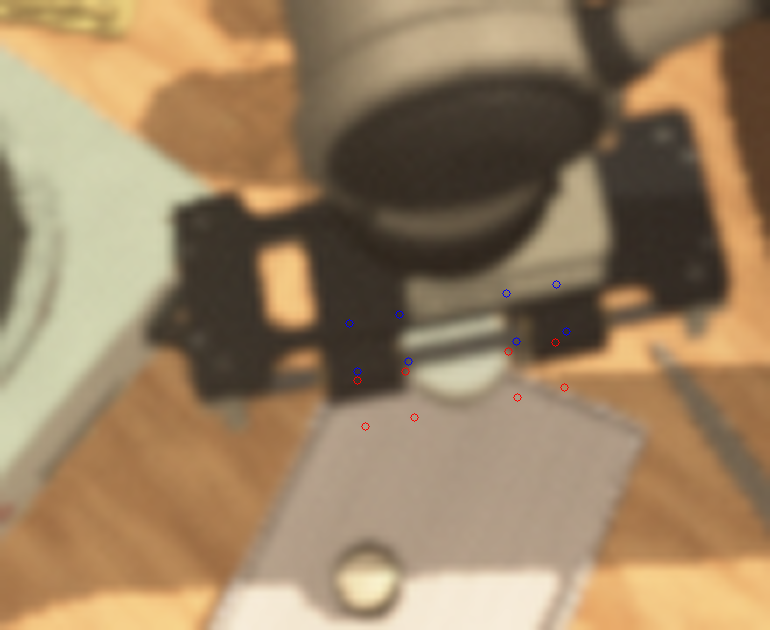

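Emit:
apply_moves --increments '[{"grip":0.38,"linear":[0,0,-20],"turn":[0,0,0]},{"grip":0.38,"linear":[0,0,-45],"turn":[0,0,0]},{"grip":0.38,"linear":[0,0,-70],"turn":[0,0,0]},{"grip":0.38,"linear":[0,0,-85],"turn":[0,0,0]},{"grip":0.38,"linear":[0,0,-92],"turn":[0,0,0]},{"grip":0.38,"linear":[0,0,-96],"turn":[0,0,0]},{"grip":0.38,"linear":[0,0,-97],"turn":[0,0,0]},{"grip":0.38,"linear":[0,0,-97],"turn":[0,0,0]}]'

```text
time: 26.3
tool_pos: [0.4443, 0.3229, -0.0032]
tool_rot: [3.142, -0.001, 0.47]
contact_force: [0.2, 0.3, -0.1]
opening: 0.0406
```

```bash
python3 -c "
from ov import *
ov('scene',250,230,110,90,7,'pics/p7.png',.0205);o=observe();print(o['contact_force'],o['torque'])"
```

```text
[ 0.4443  0.323  -0.0031] [-3.1416e+00 -1.5000e-03  4.7060e-01] 0.0406774663997369
[ 0.7100799  -0.38383323 -0.48706593] [ 0.03525183 -0.12861328  0.03040887]
```

View pics/p7.png

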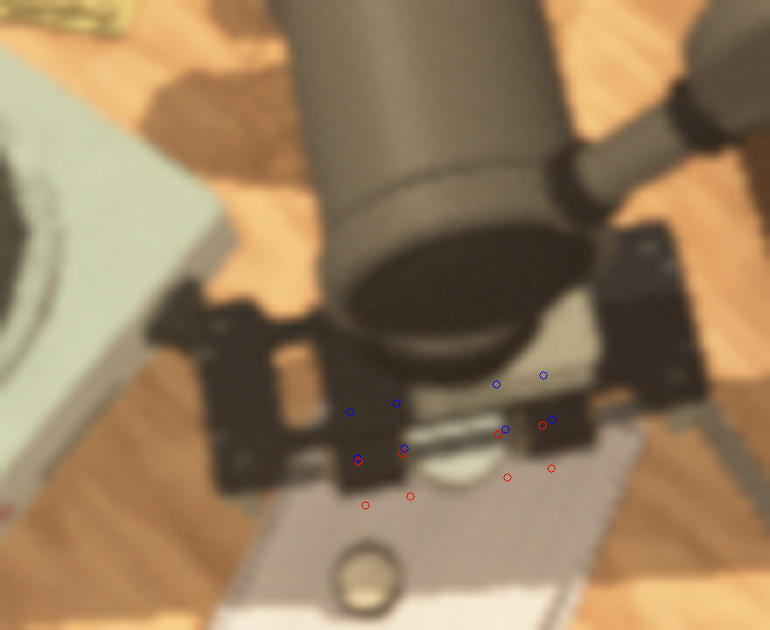

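Emit:
apply_moves --increments '[{"grip":0.38,"linear":[0,0,-2],"turn":[0,0,0]},{"grip":0.38,"linear":[0,0,-4],"turn":[0,0,0]},{"grip":0.38,"linear":[0,0,-6],"turn":[0,0,0]},{"grip":0.38,"linear":[0,0,-7],"turn":[0,0,0]},{"grip":0.38,"linear":[0,0,-7],"turn":[0,0,0]}]'

```text
time: 26.85
tool_pos: [0.4437, 0.3228, -0.0108]
tool_rot: [3.142, 0.0, 0.471]
contact_force: [-0.5, -0.4, 1.9]
opening: 0.0407
```

Emit:
apply_moves --increments '[{"grip":0.38,"linear":[0,0,-0.5],"turn":[0,0,0]},{"grip":0.5,"linear":[0,0,-0.5],"turn":[0,0,0]},{"grip":0.6,"linear":[0,0,-0.5],"turn":[0,0,0]},{"grip":0.6,"linear":[0,0,-0.5],"turn":[0,0,0]},{"grip":0.6,"linear":[0,0,10],"turn":[0,0,0]},{"grip":0.6,"linear":[0,0,40],"turn":[0,0,0]},{"grip":0.6,"linear":[0,0,80],"turn":[0,0,0]},{"grip":0.6,"linear":[0,0,120],"turn":[0,0,0]},{"grip":0.6,"linear":[0,0,130],"turn":[0,0,0]}]'

```text
time: 27.75
tool_pos: [0.446, 0.3241, 0.1244]
tool_rot: [-3.141, -0.009, 0.471]
contact_force: [0.4, -0.1, 0.8]
opening: 0.055
```

```bash
python3 -c "
from ov import *
ov('scene',250,230,110,90,7,'pics/p8.png',.0275)
ov('top',150,150,110,90,7,'pics/p8t.png',.0275)"
```

```text
[0.4458 0.324  0.1239] [-3.1414 -0.0081  0.4707] 0.05505356108852456
[0.4448 0.3234 0.1215] [-3.1415 -0.0048  0.4707] 0.05514650668311934
```

View pics/p8.png

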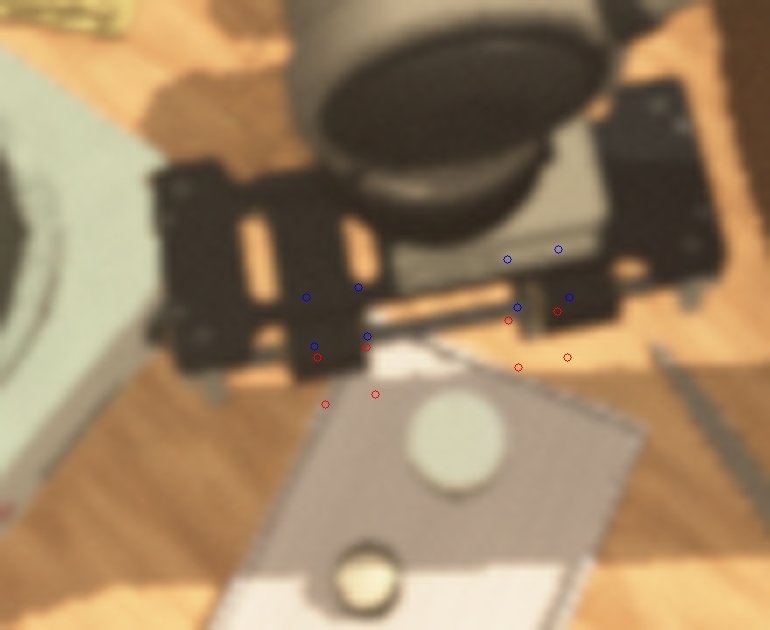

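View pics/p8t.png

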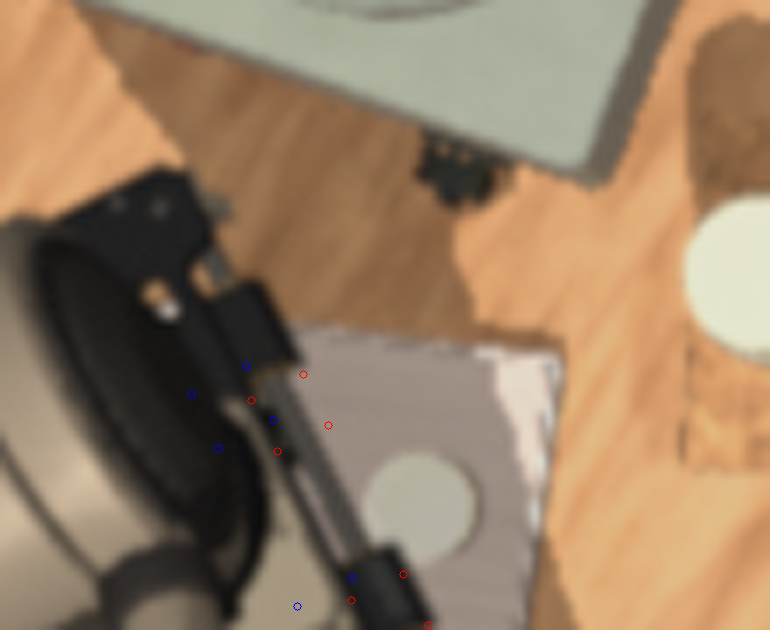

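```bash
python3 -c "
from h import *
print(ray('scene',(314.8,292.4),.025),ray('top',(209.9,222.0),.025))
print('cup',ray('scene',(250+367.5/7-.5,230+578/7-.5),.02))
"
```

```text
[0.44304306 0.32145256 0.025     ] [0.44625991 0.32064889 0.025     ]
cup [0.46218745 0.38396591 0.02      ]
```

Emit:
apply_moves --increments '[{"grip":0.5,"linear":[10,30,0],"turn":[0,0,0]},{"grip":0.5,"linear":[18,55,0],"turn":[0,0,0]},{"grip":0.5,"linear":[20,61,-5],"turn":[0,0,0]},{"grip":0.5,"linear":[20,61,-30],"turn":[0,0,0]},{"grip":0.5,"linear":[20,61,-60],"turn":[0,0,0]},{"grip":0.5,"linear":[20,61,-80],"turn":[0,0,0]},{"grip":0.5,"linear":[20,61,-85],"turn":[0,0,0]},{"grip":0.5,"linear":[20,61,-85],"turn":[0,0,0]}]'

```text
time: 28.65
tool_pos: [0.4627, 0.3828, 0.0326]
tool_rot: [3.141, 0.003, 0.471]
contact_force: [-0.5, 0.5, 0.5]
opening: 0.0463
```

```bash
python3 -c "
from ov import *
ov('scene',250,230,110,90,7,'pics/c1.png',.023)"
```

```text
[0.4635 0.3834 0.0339] [3.1414e+00 1.0000e-03 4.7050e-01] 0.046129652804523254
```

View pics/c1.png

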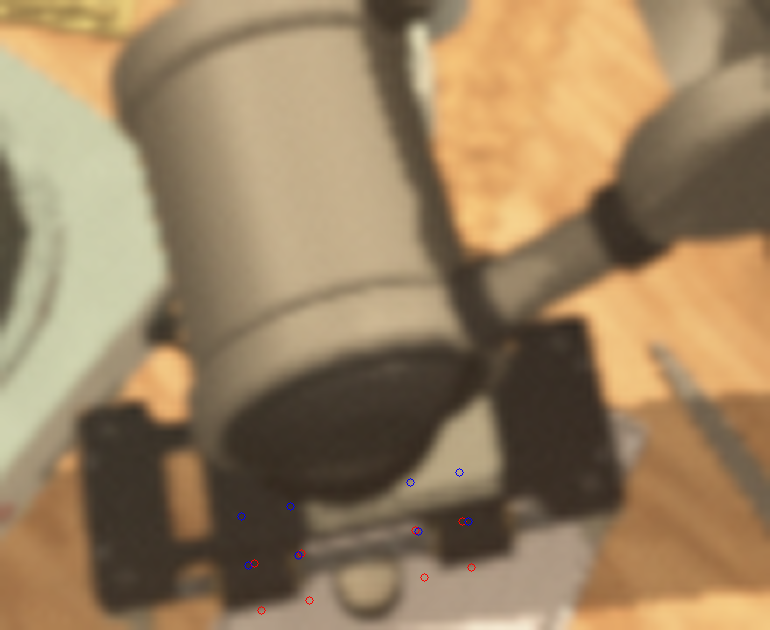

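Emit:
apply_moves --increments '[{"grip":0.5,"linear":[0.5,0,-15],"turn":[0,0,0]},{"grip":0.5,"linear":[0.5,0,-30],"turn":[0,0,0]},{"grip":0.5,"linear":[0.5,0,-40],"turn":[0,0,0]},{"grip":0.5,"linear":[0.5,0,-44],"turn":[0,0,0]},{"grip":0.5,"linear":[0.5,0,-44],"turn":[0,0,0]},{"grip":0.22,"linear":[0.5,0,-44],"turn":[0,0,0]},{"grip":0.22,"linear":[0.5,0,-44],"turn":[0,0,0]},{"grip":0.22,"linear":[0.5,0,-44],"turn":[0,0,0]},{"grip":0.22,"linear":[0.5,0,-44],"turn":[0,0,0]},{"grip":0.22,"linear":[0.5,0,-44],"turn":[0,0,0]}]' --grip_force 10

```text
time: 29.7
tool_pos: [0.4646, 0.3841, -0.0093]
tool_rot: [-3.141, -0.001, 0.471]
contact_force: [-0.2, -0.7, 3.3]
opening: 0.0268
```

Emit:
apply_moves --increments '[{"grip":0.22,"linear":[0,0,0],"turn":[0,0,0]},{"grip":0.22,"linear":[0,0,0],"turn":[0,0,0]}]'

```text
time: 29.9
tool_pos: [0.4646, 0.3841, -0.0093]
tool_rot: [-3.141, -0.001, 0.471]
contact_force: [-0.1, -0.4, 5.8]
opening: 0.0266
```

Emit:
apply_moves --increments '[{"grip":0.22,"linear":[0,0,5],"turn":[0,0,0]},{"grip":0.22,"linear":[0,0,15],"turn":[0,0,0]},{"grip":0.22,"linear":[0,0,40],"turn":[0,0,0]},{"grip":0.22,"linear":[0,0,75],"turn":[0,0,0]},{"grip":0.22,"linear":[0,0,115],"turn":[0,0,0]},{"grip":0.22,"linear":[0,0,155],"turn":[0,0,0]},{"grip":0.22,"linear":[0,0,195],"turn":[0,0,0]},{"grip":0.22,"linear":[0,0,230],"turn":[0,0,0]},{"grip":0.22,"linear":[0,0,250],"turn":[0,0,0]},{"grip":0.22,"linear":[0,-15,250],"turn":[0,0,0]}]'

```text
time: 30.9
tool_pos: [0.4652, 0.3702, 0.2437]
tool_rot: [-3.141, -0.007, 0.472]
contact_force: [0.4, -0.4, -0.2]
opening: 0.0272
```

```bash
python3 -c "
from ov import *
ov('scene',240,200,110,90,7,'pics/c2.png',.0135);o=observe();print(o['contact_force'])"
```

```text
[0.4645 0.3666 0.2412] [ 3.1403e+00 -1.8000e-03  4.7090e-01] 0.02661628944754156
[ 1.59061358 -1.38334798 -0.43050554]
```

View pics/c2.png

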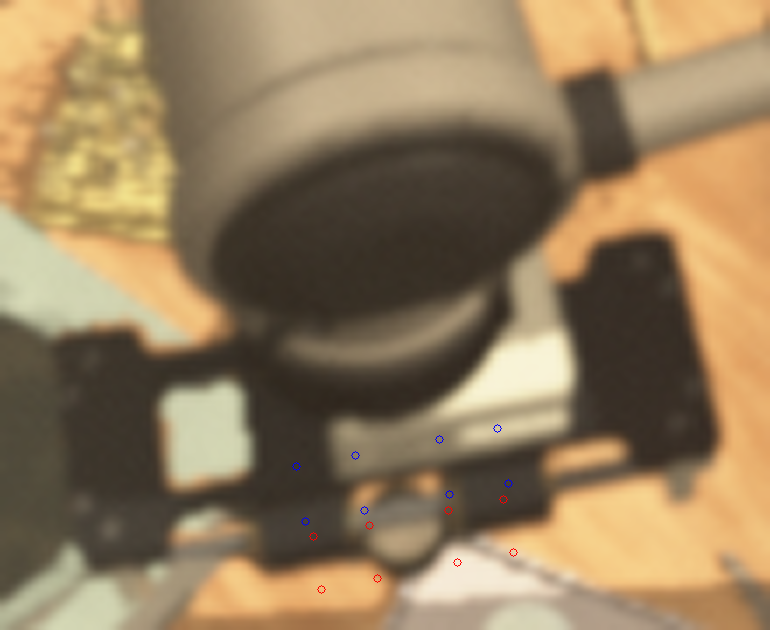

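Emit:
apply_moves --increments '[{"grip":0.22,"linear":[4,-30,0],"turn":[0,0,-0.3]},{"grip":0.22,"linear":[9,-72,0],"turn":[0,0,-0.8]},{"grip":0.22,"linear":[15,-118,0],"turn":[0,0,-1.4]},{"grip":0.22,"linear":[21,-164,0],"turn":[0,0,-2]},{"grip":0.22,"linear":[27,-210,0],"turn":[0,0,-2.6]},{"grip":0.22,"linear":[33,-256,0],"turn":[0,0,-3.2]},{"grip":0.22,"linear":[39,-302,0],"turn":[0,0,-3.8]},{"grip":0.22,"linear":[45,-348,0],"turn":[0,0,-4.4]},{"grip":0.22,"linear":[51,-394,0],"turn":[0,0,-4.8]},{"grip":0.22,"linear":[57,-440,0],"turn":[0,0,-5.13]}]'

```text
time: 31.95
tool_pos: [0.5196, -0.0733, 0.2382]
tool_rot: [-3.141, 0.004, -0.069]
contact_force: [0.4, 0.6, 0.5]
opening: 0.0266
```

Emit:
apply_moves --increments '[{"grip":0.22,"linear":[6,-46,0],"turn":[0,0,0]},{"grip":0.22,"linear":[12,-90,0],"turn":[0,0,0]},{"grip":0.22,"linear":[17,-130,0],"turn":[0,0,0]},{"grip":0.22,"linear":[20,-158,0],"turn":[0,0,0]},{"grip":0.22,"linear":[21,-170,0],"turn":[0,0,0]},{"grip":0.22,"linear":[21,-172,-10],"turn":[0,0,0]},{"grip":0.22,"linear":[21,-172,-45],"turn":[0,0,0]},{"grip":0.22,"linear":[21,-172,-90],"turn":[0,0,0]},{"grip":0.22,"linear":[21,-172,-135],"turn":[0,0,0]},{"grip":0.22,"linear":[21,-172,-170],"turn":[0,0,0]}]'

```text
time: 32.95
tool_pos: [0.5404, -0.2402, 0.0667]
tool_rot: [-3.139, 0.003, -0.065]
contact_force: [0.5, -0.3, -0.3]
opening: 0.0269
```

Emit:
apply_moves --increments '[{"grip":0.22,"linear":[0,0,-20],"turn":[0,0,0]},{"grip":0.22,"linear":[0,0,-35],"turn":[0,0,0]},{"grip":0.22,"linear":[0,0,-42],"turn":[0,0,0]},{"grip":0.22,"linear":[0,0,-42],"turn":[0,0,0]},{"grip":0.22,"linear":[0,0,-42],"turn":[0,0,0]}]'

```text
time: 33.45
tool_pos: [0.5425, -0.2426, 0.0287]
tool_rot: [3.141, -0.001, -0.066]
contact_force: [0.4, 0.2, -0.1]
opening: 0.0265
```

```bash
python3 -c "
from ov import *
ov('scene',310,95,70,60,11,'pics/c3.png',.0135);o=observe();print(o['contact_force'])
print(proj('scene',[[.5428,-.243,.012],[.5428,-.243,.06]])*11-np.array([310,95])*11)"
```

```text
[ 0.5427 -0.2429  0.029 ] [ 3.141e+00 -1.400e-03 -6.600e-02] 0.026952149936638862
[ 0.43471901  0.08690404 -0.5924366 ]
[[244.97571855 535.30330244]
 [247.26852027 438.67202234]]
```

View pics/c3.png

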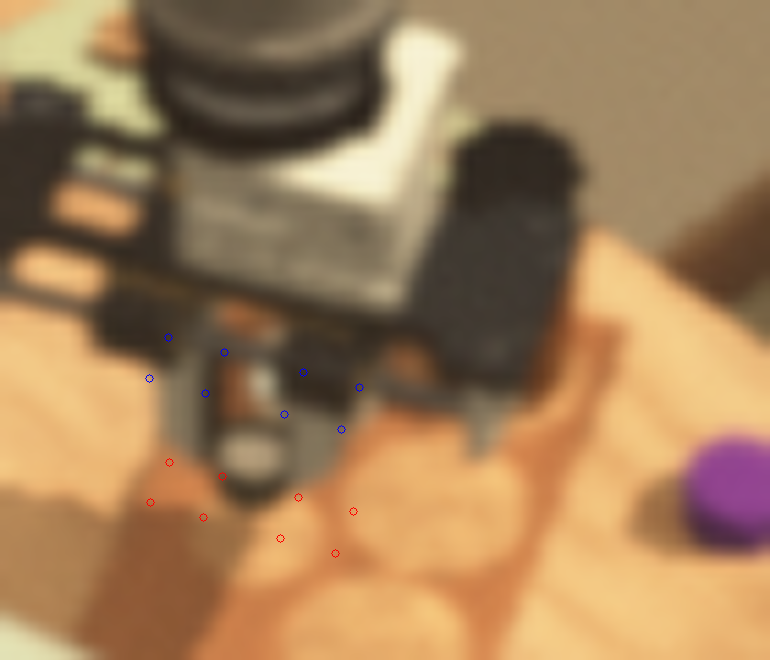

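Emit:
apply_moves --increments '[{"grip":0.22,"linear":[0,0,-10],"turn":[0,0,0]},{"grip":0.22,"linear":[0,0,-20],"turn":[0,0,0]},{"grip":0.22,"linear":[0,0,-26],"turn":[0,0,0]},{"grip":0.22,"linear":[0,0,-28],"turn":[0,0,0]},{"grip":0.22,"linear":[0,0,-28],"turn":[0,0,0]}]'

```text
time: 34.0
tool_pos: [0.542, -0.243, -0.0002]
tool_rot: [-3.141, 0.001, -0.067]
contact_force: [0.4, 0.1, 0.4]
opening: 0.0265
```

Emit:
apply_moves --increments '[{"grip":0.22,"linear":[0,0,-1],"turn":[0,0,0]},{"grip":0.22,"linear":[0,0,-1],"turn":[0,0,0]}]'

```text
time: 34.2
tool_pos: [0.5422, -0.2432, -0.0004]
tool_rot: [3.141, -0.0, -0.067]
contact_force: [-2.1, 1.0, 5.5]
opening: 0.0264
```

Emit:
apply_moves --increments '[{"grip":0.35,"linear":[0,0,-0.5],"turn":[0,0,0]},{"grip":0.5,"linear":[0,0,-0.5],"turn":[0,0,0]},{"grip":0.5,"linear":[0,0,-0.5],"turn":[0,0,0]},{"grip":0.5,"linear":[0,0,10],"turn":[0,0,0]},{"grip":0.5,"linear":[0,0,40],"turn":[0,0,0]},{"grip":0.6,"linear":[0,0,80],"turn":[0,0,0]},{"grip":0.7,"linear":[0,0,125],"turn":[0,0,0]},{"grip":0.8,"linear":[0,0,170],"turn":[0,0,0]},{"grip":0.9,"linear":[0,10,215],"turn":[0,0,0]},{"grip":1,"linear":[0,40,250],"turn":[0,0,0]}]'

```text
time: 35.2
tool_pos: [0.5425, -0.2048, 0.2528]
tool_rot: [3.139, -0.004, -0.069]
contact_force: [1.3, 0.3, 0.6]
opening: 0.0812
```

```bash
python3 -c "
from h import *
o=observe();print(o['tool_pos'],o['tool_rot'])
im=read_camera('scene');crop(im,310,90,80,80,7,'pics/c4.png')
im=read_camera('top');crop(im,390,150,110,80,7,'pics/c4t.png')
"
```

```text
[ 0.54245742 -0.20480275  0.25282164] [ 3.13926941 -0.00362263 -0.06940208]
```

View pics/c4.png

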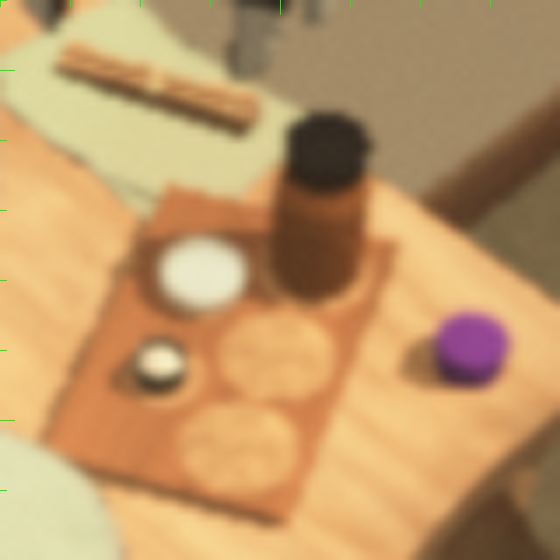

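View pics/c4t.png

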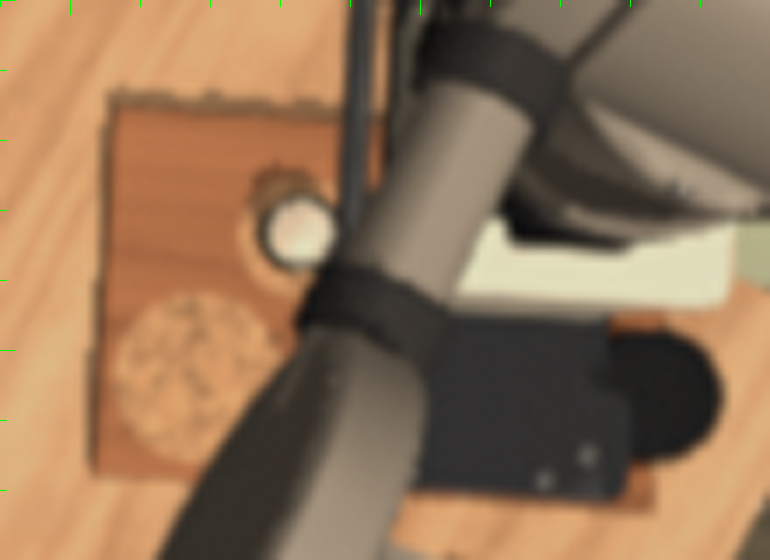

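```bash
python3 -c "
from h import *
c=lambda x0,y0,u,v:((u+.5)/7-.5+x0,(v+.5)/7-.5+y0)
print('cup',ray('top',c(390,150,299,232),.029),ray('scene',c(310,90,160,362),.029))
print('canpad',ray('top',c(390,150,203,379),.012),ray('scene',c(310,90,238,447),.012))
print('whpad',ray('scene',c(310,90,278,357),.012))
"
```

```text
cup [ 0.54444588 -0.23967022  0.029     ] [ 0.54165322 -0.23994653  0.029     ]
canpad [ 0.49226191 -0.20840343  0.012     ] [ 0.49113409 -0.20934654  0.012     ]
whpad [ 0.48568988 -0.27475148  0.012     ]
```

Emit:
apply_moves --increments '[{"grip":1,"linear":[-5,35,5],"turn":[0,0,0]},{"grip":1,"linear":[-10,80,5],"turn":[0,0,0]},{"grip":1,"linear":[-15,125,5],"turn":[0,0,0]},{"grip":1,"linear":[-20,165,5],"turn":[0,0,0]},{"grip":1,"linear":[-20,190,5],"turn":[0,0,0]},{"grip":1,"linear":[-20,195,5],"turn":[0,0,0]}]'

```text
time: 35.9
tool_pos: [0.5217, -0.0058, 0.2542]
tool_rot: [-3.141, 0.0, -0.063]
contact_force: [-0.4, -1.6, 0.9]
opening: 0.0916
```

```bash
python3 -c "
from h import *
im=read_camera('top');cv2.imwrite('pics/top5.png',im[:,:,::-1]);crop(im,395,155,100,75,8,'pics/c5t.png')
print(observe()['tool_pos'])
"
```

```text
[ 0.52194893 -0.00659386  0.25412157]
```

View pics/c5t.png

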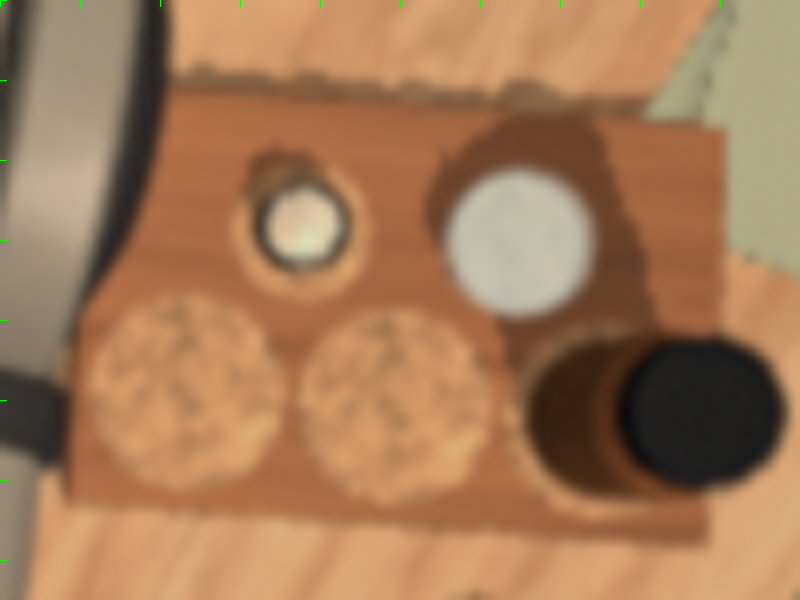

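```bash
python3 -c "
from h import *
c=lambda u,v:((u+.5)/8-.5+395,(v+.5)/8-.5+155)
a=ray('top',c(186,390),.012);b=ray('top',c(394,404),.012)
print('can',a,'white',b,'potpad pred',(a+b)/2+np.array([.0539,-.0036,0]),'seen',ray('top',c(302,230),.012),'cup',ray('top',c(303,228),.029))
print(proj('top',[[.5428,-.2400,.029],[.5428,-.2400,.012]]))
"
```

```text
can [ 0.49328965 -0.20647933  0.012     ] white [ 0.48874386 -0.27265263  0.012     ] potpad pred [ 0.54491676 -0.24316598  0.012     ] seen [ 0.54436405 -0.24394481  0.012     ] cup [ 0.54356716 -0.24004256  0.029     ]
[[432.42372385 183.3667336 ]
 [430.77256555 183.9256172 ]]
```

Emit:
apply_moves --increments '[{"grip":0.8,"linear":[3,-30,0],"turn":[0,0,0]},{"grip":0.7,"linear":[7,-75,0],"turn":[0,0,0]},{"grip":0.6,"linear":[11,-120,0],"turn":[0,0,0]},{"grip":0.5,"linear":[15,-165,0],"turn":[0,0,0]},{"grip":0.5,"linear":[18,-205,-10],"turn":[0,0,0]},{"grip":0.5,"linear":[20,-230,-40],"turn":[0,0,0]},{"grip":0.5,"linear":[20,-235,-80],"turn":[0,0,0]},{"grip":0.5,"linear":[20,-235,-125],"turn":[0,0,0]},{"grip":0.5,"linear":[20,-235,-165],"turn":[0,0,0]},{"grip":0.5,"linear":[20,-235,-195],"turn":[0,0,0]}]'

```text
time: 36.95
tool_pos: [0.5403, -0.2445, 0.056]
tool_rot: [-3.141, 0.003, -0.068]
contact_force: [-0.3, -0.2, 0.1]
opening: 0.0462
```

Emit:
apply_moves --increments '[{"grip":0.5,"linear":[0,0,0],"turn":[0,0,0]},{"grip":0.5,"linear":[0,0,-20],"turn":[0,0,0]},{"grip":0.5,"linear":[0,0,-40],"turn":[0,0,0]},{"grip":0.5,"linear":[0,0,-52],"turn":[0,0,0]},{"grip":0.5,"linear":[0,0,-57],"turn":[0,0,0]},{"grip":0.5,"linear":[0,0,-58],"turn":[0,0,0]},{"grip":0.22,"linear":[0,0,-58],"turn":[0,0,0]},{"grip":0.22,"linear":[0,0,-58],"turn":[0,0,0]},{"grip":0.22,"linear":[0,0,-58],"turn":[0,0,0]},{"grip":0.22,"linear":[0,0,-58],"turn":[0,0,0]}]'

```text
time: 37.95
tool_pos: [0.5427, -0.2434, 0.0019]
tool_rot: [3.141, -0.001, -0.066]
contact_force: [-0.1, -0.6, 1.8]
opening: 0.0266
```

Emit:
apply_moves --increments '[{"grip":0.22,"linear":[0,0,0],"turn":[0,0,0]},{"grip":0.22,"linear":[0,0,0],"turn":[0,0,0]},{"grip":0.22,"linear":[0,0,0],"turn":[0,0,0]}]'

```text
time: 38.25
tool_pos: [0.5427, -0.2434, 0.0018]
tool_rot: [3.141, -0.001, -0.066]
contact_force: [0.6, -0.7, 5.4]
opening: 0.0263
```

Emit:
apply_moves --increments '[{"grip":0.22,"linear":[0,0,3],"turn":[0,0,0]},{"grip":0.22,"linear":[0,0,4],"turn":[0,0,0]},{"grip":0.22,"linear":[0,-2,4],"turn":[0,0,0]},{"grip":0.22,"linear":[0,-4,4],"turn":[0,0,0]},{"grip":0.22,"linear":[0,-4,4],"turn":[0,0,0]},{"grip":0.22,"linear":[0,-4,2],"turn":[0,0,0]},{"grip":0.22,"linear":[0,-4,0],"turn":[0,0,0]},{"grip":0.22,"linear":[0,-4,0],"turn":[0,0,0]}]'

```text
time: 39.05
tool_pos: [0.5422, -0.2472, 0.0016]
tool_rot: [3.141, -0.0, -0.066]
contact_force: [-0.2, 0.4, 4.8]
opening: 0.0266
```

Emit:
apply_moves --increments '[{"grip":0.35,"linear":[0,0,0],"turn":[0,0,0]},{"grip":0.5,"linear":[0,0,0],"turn":[0,0,0]},{"grip":0.5,"linear":[0,0,0],"turn":[0,0,0]},{"grip":0.5,"linear":[0,0,10],"turn":[0,0,0]},{"grip":0.5,"linear":[0,0,40],"turn":[0,0,0]},{"grip":0.6,"linear":[0,0,80],"turn":[0,0,0]},{"grip":0.7,"linear":[0,0,125],"turn":[0,0,0]},{"grip":0.8,"linear":[0,0,170],"turn":[0,0,0]},{"grip":0.9,"linear":[0,10,215],"turn":[0,0,0]},{"grip":1,"linear":[0,45,250],"turn":[0,0,0]}]'

```text
time: 40.05
tool_pos: [0.5424, -0.2042, 0.2547]
tool_rot: [3.139, -0.003, -0.07]
contact_force: [0.5, 0.3, 0.1]
opening: 0.0817
```

Emit:
apply_moves --increments '[{"grip":1,"linear":[-2,40,5],"turn":[0,0,0]},{"grip":1,"linear":[-5,85,5],"turn":[0,0,0]},{"grip":1,"linear":[-8,130,5],"turn":[0,0,0]},{"grip":1,"linear":[-11,175,5],"turn":[0,0,0]},{"grip":1,"linear":[-14,220,5],"turn":[0,0,0]},{"grip":1,"linear":[-16,265,5],"turn":[0,0,0]},{"grip":1,"linear":[-18,305,5],"turn":[0,0,0]},{"grip":1,"linear":[-19,335,5],"turn":[0,0,0]},{"grip":1,"linear":[-19,345,5],"turn":[0,0,0]},{"grip":1,"linear":[-19,345,5],"turn":[0,0,0]}]'

```text
time: 41.05
tool_pos: [0.5231, 0.1437, 0.2565]
tool_rot: [3.142, -0.001, -0.064]
contact_force: [-0.3, 0.5, -0.3]
opening: 0.0918
```

```bash
python3 -c "
from h import *
im=read_camera('top');cv2.imwrite('pics/top6.png',im[:,:,::-1]);crop(im,395,155,100,75,8,'pics/c6t.png')
im=read_camera('scene');crop(im,310,90,80,80,7,'pics/c6s.png')
print(observe()['tool_pos'])
"
```

```text
[0.52334718 0.14185745 0.25630438]
```

View pics/c6t.png

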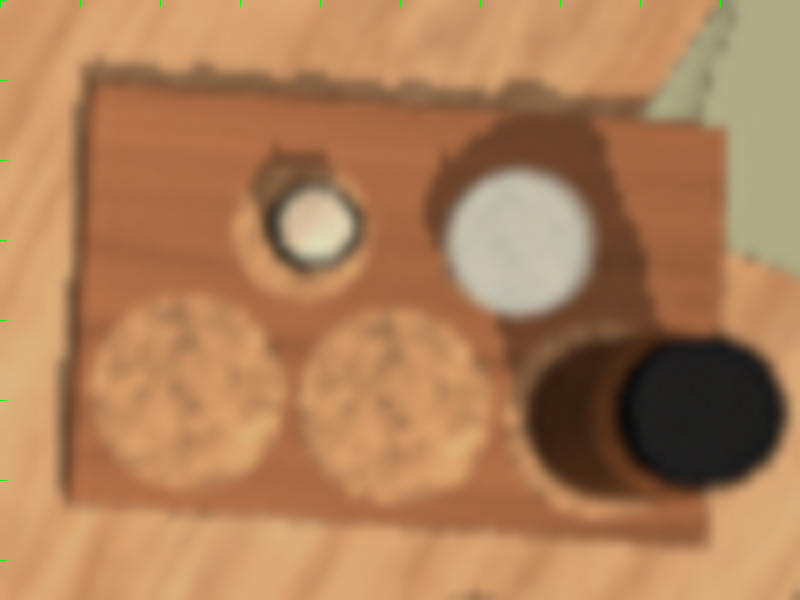

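View pics/c6s.png

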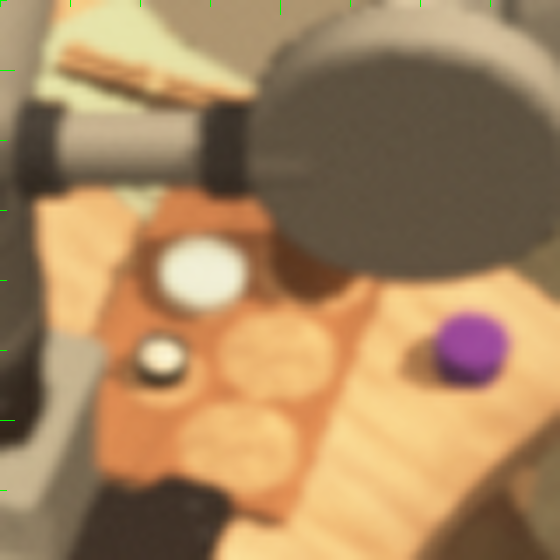

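Emit:
apply_moves --increments '[{"grip":1,"linear":[1,25,0],"turn":[0,0,0]},{"grip":1,"linear":[1,45,0],"turn":[0,0,0]},{"grip":1,"linear":[1,47,-20],"turn":[0,0,0]},{"grip":1,"linear":[1,47,-60],"turn":[0,0,0]},{"grip":1,"linear":[1,47,-105],"turn":[0,0,0]},{"grip":1,"linear":[1,47,-150],"turn":[0,0,0]},{"grip":1,"linear":[1,47,-190],"turn":[0,0,0]},{"grip":1,"linear":[1,47,-215],"turn":[0,0,0]},{"grip":1,"linear":[1,47,-223],"turn":[0,0,0]},{"grip":1,"linear":[1,47,-223],"turn":[0,0,0]}]'

```text
time: 42.15
tool_pos: [0.5242, 0.1885, 0.0326]
tool_rot: [3.141, 0.002, -0.068]
contact_force: [-0.0, -0.3, -0.7]
opening: 0.0919
```

Emit:
apply_moves --increments '[{"grip":1,"linear":[0,0,0],"turn":[0,0,0]},{"grip":1,"linear":[0,0,0],"turn":[0,0,0]}]'

```text
time: 42.35
tool_pos: [0.5256, 0.1898, 0.0349]
tool_rot: [-3.141, -0.003, -0.067]
contact_force: [0.2, -0.8, -1.0]
opening: 0.092
```

Emit:
apply_moves --increments '[{"grip":1,"linear":[0,0,0],"turn":[0,0,0]},{"grip":0.5,"linear":[0,0,0],"turn":[0,0,0]},{"grip":0.5,"linear":[0,0,0],"turn":[0,0,0]},{"grip":0.5,"linear":[0,0,0],"turn":[0,0,0]},{"grip":0.5,"linear":[0,0,0],"turn":[0,0,0]},{"grip":0.5,"linear":[0,0,0],"turn":[0,0,0]},{"grip":0.5,"linear":[0,0,0],"turn":[0,0,0]},{"grip":0.5,"linear":[0,0,0],"turn":[0,0,0]}]' --grip_force 30

```text
time: 43.15
tool_pos: [0.5242, 0.1899, 0.0331]
tool_rot: [3.142, 0.0, -0.067]
contact_force: [0.4, 0.4, 0.4]
opening: 0.0583
```

Emit:
apply_moves --increments '[{"grip":0.5,"linear":[0,0,8],"turn":[0,0,0]},{"grip":0.5,"linear":[0,0,25],"turn":[0,0,0]},{"grip":0.5,"linear":[0,0,55],"turn":[0,0,0]},{"grip":0.5,"linear":[0,0,95],"turn":[0,0,0]},{"grip":0.5,"linear":[0,0,135],"turn":[0,0,0]},{"grip":0.5,"linear":[0,0,175],"turn":[0,0,0]},{"grip":0.5,"linear":[0,0,215],"turn":[0,0,0]},{"grip":0.5,"linear":[0,-10,237],"turn":[0,0,0]},{"grip":0.5,"linear":[0,-40,237],"turn":[0,0,0]},{"grip":0.5,"linear":[-3,-82,237],"turn":[0,0,0]}]'

```text
time: 44.15
tool_pos: [0.5214, 0.1082, 0.2712]
tool_rot: [-3.141, -0.002, -0.064]
contact_force: [1.0, -0.7, -2.0]
opening: 0.0583
```

Emit:
apply_moves --increments '[{"grip":0.5,"linear":[-4,-45,0],"turn":[0,0,0]},{"grip":0.5,"linear":[-8,-90,0],"turn":[0,0,0]},{"grip":0.5,"linear":[-12,-135,0],"turn":[0,0,0]},{"grip":0.5,"linear":[-16,-180,0],"turn":[0,0,0]},{"grip":0.5,"linear":[-20,-225,0],"turn":[0,0,0]},{"grip":0.5,"linear":[-24,-270,0],"turn":[0,0,0]},{"grip":0.5,"linear":[-28,-310,0],"turn":[0,0,0]},{"grip":0.5,"linear":[-32,-345,0],"turn":[0,0,0]},{"grip":0.5,"linear":[-34,-370,0],"turn":[0,0,0]},{"grip":0.5,"linear":[-34.5,-380,0],"turn":[0,0,0]}]'

```text
time: 45.15
tool_pos: [0.486, -0.2745, 0.27]
tool_rot: [3.141, 0.001, -0.069]
contact_force: [-0.6, 0.8, -2.2]
opening: 0.0579
```

Emit:
apply_moves --increments '[{"grip":0.5,"linear":[0,0,0],"turn":[0,0,0]},{"grip":0.5,"linear":[0,0,0],"turn":[0,0,0]},{"grip":0.5,"linear":[0,0,-20],"turn":[0,0,0]},{"grip":0.5,"linear":[0,0,-55],"turn":[0,0,0]},{"grip":0.5,"linear":[0,0,-90],"turn":[0,0,0]},{"grip":0.5,"linear":[0,0,-120],"turn":[0,0,0]},{"grip":0.5,"linear":[0,0,-145],"turn":[0,0,0]},{"grip":0.5,"linear":[0,0,-160],"turn":[0,0,0]},{"grip":0.5,"linear":[0,0,-160],"turn":[0,0,0]}]'

```text
time: 46.05
tool_pos: [0.4859, -0.2697, 0.1083]
tool_rot: [-3.139, 0.004, -0.065]
contact_force: [-0.3, 0.4, -1.9]
opening: 0.0582
```

```bash
python3 -c "
from ov import *
ov('scene',310,80,80,70,9,'pics/w5.png',.03);o=observe();print(o['contact_force'])"
```

```text
[ 0.4867 -0.2706  0.1098] [-3.1404e+00  1.4000e-03 -6.4900e-02] 0.05841126105334338
[-0.12546196 -0.47146376 -3.08738559]
```

View pics/w5.png

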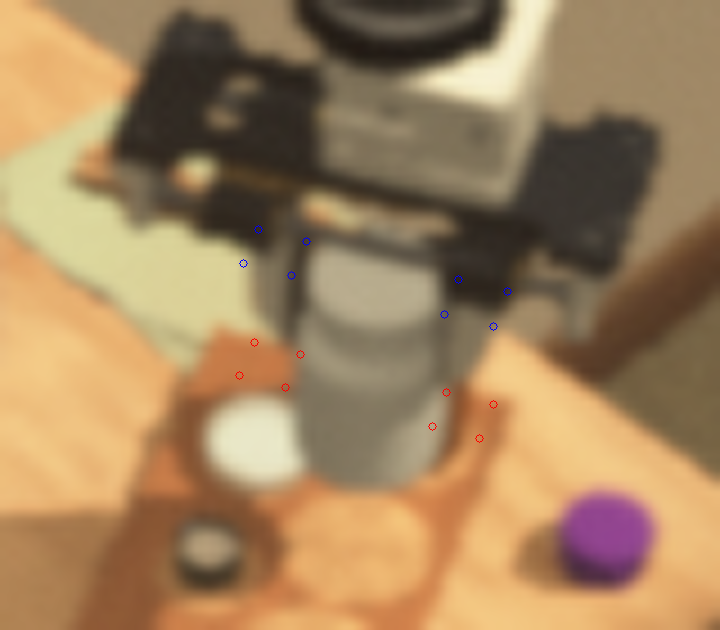

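Emit:
apply_moves --increments '[{"grip":0.5,"linear":[0,0,0],"turn":[0,0,0]},{"grip":0.5,"linear":[0,0,-15],"turn":[0,0,0]},{"grip":0.5,"linear":[0,0,-35],"turn":[0,0,0]},{"grip":0.5,"linear":[0,0,-52],"turn":[0,0,0]},{"grip":0.5,"linear":[0,0,-60],"turn":[0,0,0]},{"grip":0.5,"linear":[0,0,-63],"turn":[0,0,0]},{"grip":0.5,"linear":[0,0,-63],"turn":[0,0,0]},{"grip":0.5,"linear":[0,0,-63],"turn":[0,0,0]},{"grip":0.5,"linear":[0,0,-63],"turn":[0,0,0]}]'

```text
time: 47.0
tool_pos: [0.4873, -0.2725, 0.048]
tool_rot: [3.141, -0.001, -0.067]
contact_force: [0.6, -0.3, -1.1]
opening: 0.0581
```

Emit:
apply_moves --increments '[{"grip":0.5,"linear":[-0.5,0,-3],"turn":[0,0,0]},{"grip":0.5,"linear":[-0.5,0,-5],"turn":[0,0,0]},{"grip":0.5,"linear":[-0.5,0,-6],"turn":[0,0,0]},{"grip":0.5,"linear":[-0.5,0,-6.5],"turn":[0,0,0]},{"grip":0.5,"linear":[-0.5,0,-6.5],"turn":[0,0,0]}]'

```text
time: 47.5
tool_pos: [0.4861, -0.2721, 0.0411]
tool_rot: [3.142, 0.0, -0.066]
contact_force: [-1.6, 0.5, 4.1]
opening: 0.0581
```

Emit:
apply_moves --increments '[{"grip":0.7,"linear":[0,0,0],"turn":[0,0,0]},{"grip":0.85,"linear":[0,0,0],"turn":[0,0,0]},{"grip":1,"linear":[0,0,0],"turn":[0,0,0]},{"grip":1,"linear":[0,0,0],"turn":[0,0,0]},{"grip":1,"linear":[0,0,15],"turn":[0,0,0]},{"grip":1,"linear":[0,0,50],"turn":[0,0,0]},{"grip":1,"linear":[0,0,95],"turn":[0,0,0]},{"grip":1,"linear":[0,0,140],"turn":[0,0,0]},{"grip":1,"linear":[0,0,185],"turn":[0,0,0]},{"grip":1,"linear":[0,15,215],"turn":[0,0,0]}]'

```text
time: 48.5
tool_pos: [0.4868, -0.2587, 0.259]
tool_rot: [3.139, -0.004, -0.068]
contact_force: [-0.4, 0.0, 0.4]
opening: 0.0919
```

Emit:
apply_moves --increments '[{"grip":1,"linear":[3,40,0],"turn":[0,0,0]},{"grip":1,"linear":[7,85,0],"turn":[0,0,0]},{"grip":1,"linear":[11,130,0],"turn":[0,0,0]},{"grip":1,"linear":[15,175,0],"turn":[0,0,0]},{"grip":1,"linear":[19,220,0],"turn":[0,0,0]},{"grip":1,"linear":[23,265,0],"turn":[0,0,0]},{"grip":1,"linear":[27,310,0],"turn":[0,0,0]},{"grip":1,"linear":[30,350,0],"turn":[0,0,0]},{"grip":1,"linear":[32,375,0],"turn":[0,0,0]},{"grip":1,"linear":[32.5,381,0],"turn":[0,0,0]}]'

```text
time: 49.5
tool_pos: [0.5186, 0.1264, 0.2554]
tool_rot: [-3.141, 0.0, -0.063]
contact_force: [0.5, -0.3, -0.8]
opening: 0.0917
```

```bash
python3 -c "
from h import *
im=read_camera('top');crop(im,395,155,100,75,8,'pics/w6t.png')
im=read_camera('scene');crop(im,310,90,80,80,7,'pics/w6s.png')
print(observe()['tool_pos'])
"
```

```text
[0.51864924 0.12431285 0.25541637]
```

View pics/w6t.png

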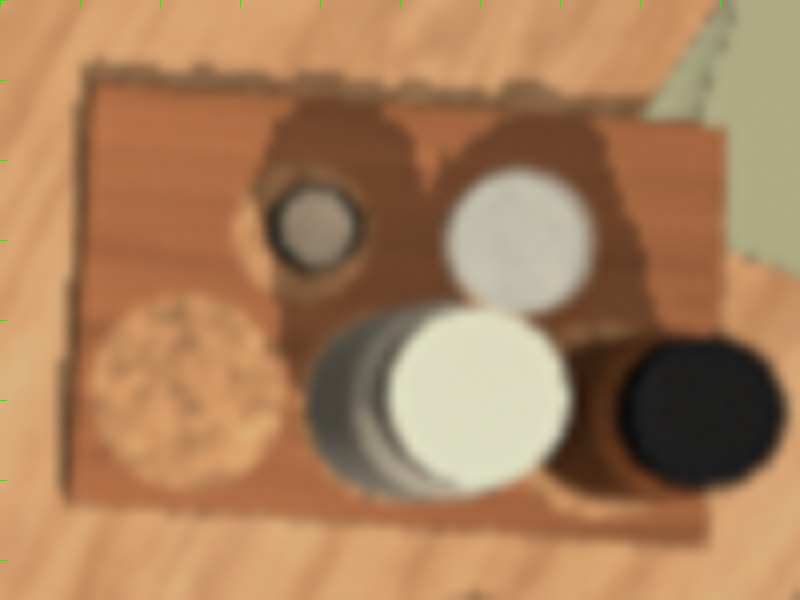

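Emit:
apply_moves --increments '[{"grip":1,"linear":[0,0,0],"turn":[0,0,0]},{"grip":1,"linear":[0,0,-20],"turn":[0,0,0]},{"grip":1,"linear":[0,0,-60],"turn":[0,0,0]},{"grip":1,"linear":[0,0,-105],"turn":[0,0,0]},{"grip":1,"linear":[0,0,-150],"turn":[0,0,0]},{"grip":1,"linear":[0,0,-190],"turn":[0,0,0]},{"grip":1,"linear":[0,0,-208],"turn":[0,0,0]},{"grip":1,"linear":[0,0,-214],"turn":[0,0,0]},{"grip":1,"linear":[0,0,-214],"turn":[0,0,0]},{"grip":1,"linear":[0,0,-214],"turn":[0,0,0]}]' --grip_force 25

```text
time: 50.6
tool_pos: [0.5199, 0.1233, 0.0429]
tool_rot: [-3.141, -0.002, -0.067]
contact_force: [1.0, -1.2, 0.9]
opening: 0.0919
```

Emit:
apply_moves --increments '[{"grip":1,"linear":[0,0,0],"turn":[0,0,0]},{"grip":0.6,"linear":[0,0,0],"turn":[0,0,0]},{"grip":0.5,"linear":[0,0,0],"turn":[0,0,0]},{"grip":0.3,"linear":[0,0,0],"turn":[0,0,0]},{"grip":0.3,"linear":[0,0,0],"turn":[0,0,0]},{"grip":0.3,"linear":[0,0,0],"turn":[0,0,0]},{"grip":0.3,"linear":[0,0,0],"turn":[0,0,0]},{"grip":0.3,"linear":[0,0,0],"turn":[0,0,0]},{"grip":0.3,"linear":[0,0,0],"turn":[0,0,0]},{"grip":0.3,"linear":[0,0,0],"turn":[0,0,0]}]'

```text
time: 51.6
tool_pos: [0.5187, 0.1238, 0.0416]
tool_rot: [3.142, 0.0, -0.067]
contact_force: [-0.7, 0.2, -1.3]
opening: 0.0434
```

Emit:
apply_moves --increments '[{"grip":0.3,"linear":[0,0,8],"turn":[0,0,0]},{"grip":0.3,"linear":[0,0,25],"turn":[0,0,0]},{"grip":0.3,"linear":[0,0,55],"turn":[0,0,0]},{"grip":0.3,"linear":[0,0,95],"turn":[0,0,0]},{"grip":0.3,"linear":[0,0,135],"turn":[0,0,0]},{"grip":0.3,"linear":[0,0,175],"turn":[0,0,0]},{"grip":0.3,"linear":[0,0,210],"turn":[0,0,0]},{"grip":0.3,"linear":[0,-5,228],"turn":[0,0,0]},{"grip":0.3,"linear":[0,-25,228],"turn":[0,0,0]},{"grip":0.3,"linear":[-3,-60,228],"turn":[0,0,0]}]'

```text
time: 52.6
tool_pos: [0.5159, 0.0646, 0.2708]
tool_rot: [-3.141, -0.002, -0.064]
contact_force: [0.5, -1.4, -1.0]
opening: 0.0434
```

Emit:
apply_moves --increments '[{"grip":0.3,"linear":[-4,-45,0],"turn":[0,0,0]},{"grip":0.3,"linear":[-8,-90,0],"turn":[0,0,0]},{"grip":0.3,"linear":[-12,-135,0],"turn":[0,0,0]},{"grip":0.3,"linear":[-16,-180,0],"turn":[0,0,0]},{"grip":0.3,"linear":[-20,-220,0],"turn":[0,0,0]},{"grip":0.3,"linear":[-23,-250,0],"turn":[0,0,0]},{"grip":0.3,"linear":[-24,-266,0],"turn":[0,0,0]},{"grip":0.3,"linear":[-24.5,-270,0],"turn":[0,0,0]},{"grip":0.3,"linear":[-24.5,-270,0],"turn":[0,0,0]},{"grip":0.3,"linear":[-24.5,-270,0],"turn":[0,0,0]}]'

```text
time: 53.6
tool_pos: [0.4915, -0.2047, 0.2698]
tool_rot: [-3.141, -0.0, -0.065]
contact_force: [0.4, 0.1, -1.8]
opening: 0.0434
```

Emit:
apply_moves --increments '[{"grip":0.3,"linear":[0,0,-20],"turn":[0,0,0]},{"grip":0.3,"linear":[0,0,-55],"turn":[0,0,0]},{"grip":0.3,"linear":[0,0,-90],"turn":[0,0,0]},{"grip":0.3,"linear":[0,0,-120],"turn":[0,0,0]},{"grip":0.3,"linear":[0,0,-140],"turn":[0,0,0]},{"grip":0.3,"linear":[0,0,-150],"turn":[0,0,0]},{"grip":0.3,"linear":[0,0,-150],"turn":[0,0,0]},{"grip":0.3,"linear":[0,0,-150],"turn":[0,0,0]}]'

```text
time: 54.4
tool_pos: [0.4921, -0.2059, 0.1207]
tool_rot: [3.141, -0.002, -0.066]
contact_force: [0.8, 0.4, -0.4]
opening: 0.0435
```

```bash
python3 -c "
from ov import *
ov('scene',310,80,80,70,9,'pics/k5.png',.022);o=observe();print(o['contact_force'])"
```

```text
[ 0.4922 -0.2062  0.121 ] [ 3.1405e+00 -2.3000e-03 -6.6000e-02] 0.04367822562471632
[-0.38096522  0.03970294 -1.11316756]
```

View pics/k5.png

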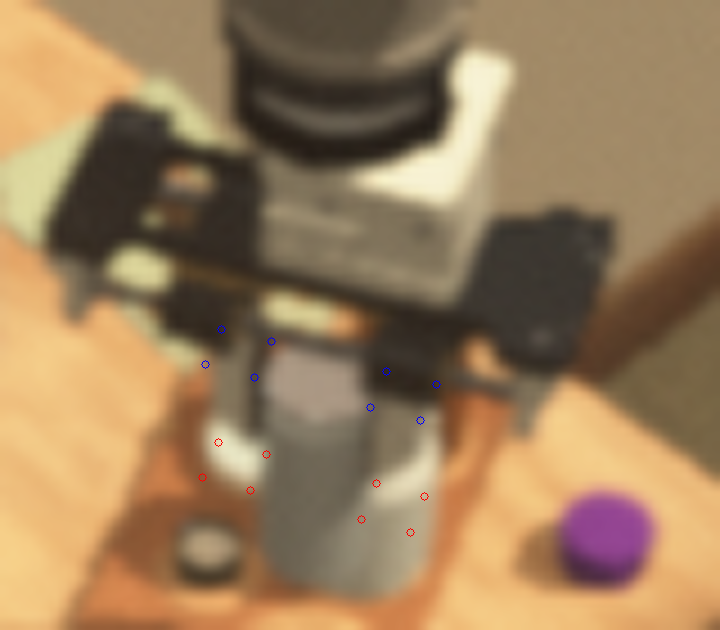

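Emit:
apply_moves --increments '[{"grip":0.3,"linear":[0,0,-15],"turn":[0,0,0]},{"grip":0.3,"linear":[0,0,-35],"turn":[0,0,0]},{"grip":0.3,"linear":[0,0,-52],"turn":[0,0,0]},{"grip":0.3,"linear":[0,0,-60],"turn":[0,0,0]},{"grip":0.3,"linear":[0,0,-64],"turn":[0,0,0]},{"grip":0.3,"linear":[0,0,-64],"turn":[0,0,0]},{"grip":0.3,"linear":[0,0,-64],"turn":[0,0,0]},{"grip":0.3,"linear":[0,0,-64],"turn":[0,0,0]}]'

```text
time: 55.25
tool_pos: [0.4918, -0.2065, 0.0565]
tool_rot: [3.141, -0.002, -0.067]
contact_force: [-0.4, 0.4, -1.4]
opening: 0.043
```

Emit:
apply_moves --increments '[{"grip":0.3,"linear":[-0.3,0,-3],"turn":[0,0,0]},{"grip":0.3,"linear":[-0.3,0,-5],"turn":[0,0,0]},{"grip":0.3,"linear":[-0.3,0,-6],"turn":[0,0,0]},{"grip":0.3,"linear":[-0.3,0,-7],"turn":[0,0,0]},{"grip":0.3,"linear":[-0.3,0,-7],"turn":[0,0,0]}]'

```text
time: 55.75
tool_pos: [0.4909, -0.2063, 0.0495]
tool_rot: [3.141, -0.0, -0.066]
contact_force: [-3.1, 1.8, 7.0]
opening: 0.0433
```

Emit:
apply_moves --increments '[{"grip":0.3,"linear":[0,0,0.5],"turn":[0,0,0]},{"grip":0.55,"linear":[0,0,0.5],"turn":[0,0,0]},{"grip":0.75,"linear":[0,0,0.5],"turn":[0,0,0]},{"grip":0.9,"linear":[0,0,0.5],"turn":[0,0,0]},{"grip":1,"linear":[0,0,15],"turn":[0,0,0]},{"grip":1,"linear":[0,0,50],"turn":[0,0,0]},{"grip":1,"linear":[0,0,95],"turn":[0,0,0]},{"grip":1,"linear":[0,0,140],"turn":[0,0,0]},{"grip":1,"linear":[0,0,185],"turn":[0,0,0]},{"grip":1,"linear":[0,20,205],"turn":[0,0,0]}]'

```text
time: 56.75
tool_pos: [0.4924, -0.1882, 0.2579]
tool_rot: [3.138, -0.007, -0.069]
contact_force: [1.1, -0.4, -0.3]
opening: 0.092
```

Emit:
apply_moves --increments '[{"grip":1,"linear":[-5,40,0],"turn":[0,0,0]},{"grip":1,"linear":[-10,85,0],"turn":[0,0,0]},{"grip":1,"linear":[-15,130,0],"turn":[0,0,0]},{"grip":1,"linear":[-20,175,0],"turn":[0,0,0]},{"grip":1,"linear":[-25,215,0],"turn":[0,0,0]},{"grip":1,"linear":[-30,245,0],"turn":[0,0,0]},{"grip":1,"linear":[-30,260,0],"turn":[0,0,0]},{"grip":1,"linear":[-30,260,0],"turn":[0,0,0]},{"grip":1,"linear":[-30,260,0],"turn":[0,0,0]}]'

```text
time: 57.65
tool_pos: [0.461, 0.0737, 0.2536]
tool_rot: [3.141, -0.0, -0.066]
contact_force: [0.6, -0.8, 0.6]
opening: 0.0919
```

```bash
python3 -c "
from h import *
im=read_camera('top');cv2.imwrite('pics/top9.png',im[:,:,::-1]);crop(im,395,155,100,75,8,'pics/f_t.png')
im=read_camera('scene');cv2.imwrite('pics/scene9.png',im[:,:,::-1])
print(observe()['tool_pos'],observe()['contact_force'])
"
```

```text
[0.46109011 0.07299317 0.25352948] [ 0.06787174 -0.37148505 -0.44575747]
```

View pics/f_t.png

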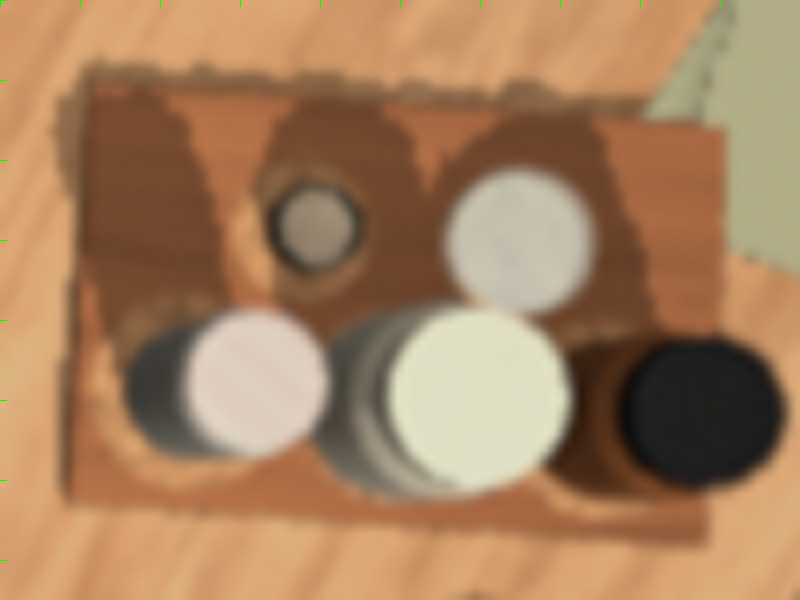

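View pics/scene9.png

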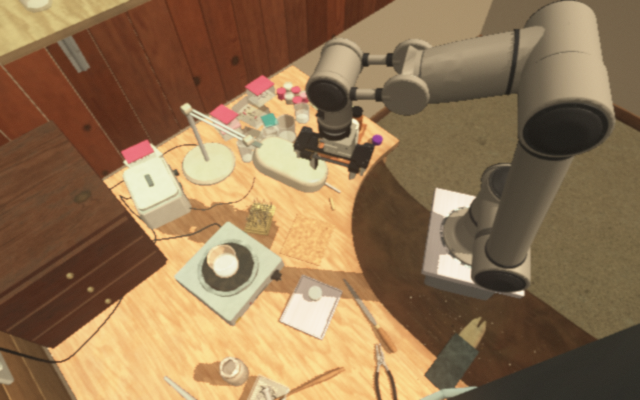

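View pics/top9.png

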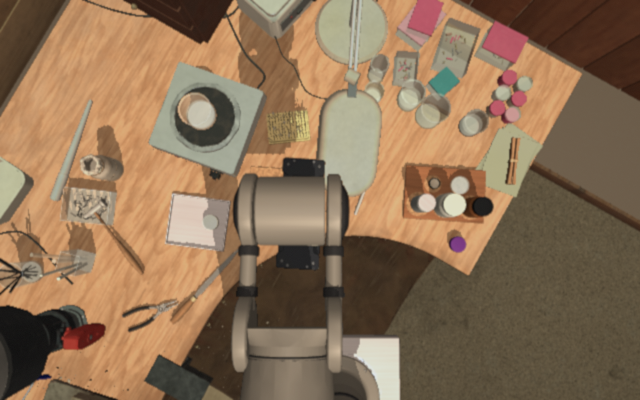

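```bash
python3 -c "
from cell import hand_in
print(hand_in())"
```

```text
the job is handed in; nothing more can be done
None
```

The exchange is done and handed in at about 58 s; no verdict was reported. The tall pot stands on the right part of the metal tray and the cup stands on the pad the pot came from. The steel can and the white jar went to the cork mat and are back upright on their own pads. I did not touch the amber jar, the flat pot or the purple look-alike.

Last checks, from the top and scene pictures:
- **Jars:** the can and white jar tops are within about 0.3 pixel (under 1 mm) of where they started.
- **Cup:** I first set it down about 4 mm off centre. I gripped it again and moved it 4 mm; it now looks within about 1 mm of the pad's centre.
- **Pot:** it stands upright inside the tray at about (0.445, 0.321). The two cameras disagree by about 3 mm in x.
- **Robot:** nothing touches the gripper, which ended clear at about 0.25 m height.

**Disagreement with the description:** the fingers end roughly 12 to 19 mm above the reported tool point. Because of this, the first attempt to grip the pot closed above its lid, without moving it. I then lowered the gripper in small steps while watching the force and gripped it properly.

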